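# Gauge the centrifuge tube sleeves and set the bad ones aside

### The job

Solvent swells some of these centrifuge tube sleeves and wear opens others: working from left to right, try the stepped plug gauge lightly, without forcing it, in the mouth of each of the three sleeves in the slanted rack, then put the gauge back home in its stand. A sleeve is right if the thin go step enters but the thicker no-go step does not; leave it in its hole. Stand a sleeve too tight for the go step upright in the wide bay of the tray (to be reamed) and a slack one that swallows both steps upright in the narrow bay (scrap), and do not disturb the other things on the bench.

Things in the scene. Friction and masses are not known exactly. Their poses are not given: they have to be found in the camera images.
- gauge_grip (a point): middle of the black hexagon handle of the stepped plug gauge, 97.5 mm from the tip; z along the gauge from tip to handle. Handle 75 mm long, 24 mm across flats; one pair of flats faces +x and -x of this frame, the others every 60 degrees. At the start the gauge hangs upright, tip down, in its stand
- gauge_tip (a point): centre of the lower end (tip) of the gauge; axes as gauge_grip. From the tip: go step 18 mm diameter, 28 mm long, its end edge bevelled 0.8 mm; no-go step 22.6 mm diameter, 27 mm long; collar 34 mm diameter, 5 mm thick; then the handle
- gauge: the whole stepped plug gauge, steel pin and black handle, 138 mm long, 0.22 kg; origin at the tip, z toward the handle
- stand_top (a point): centre of the mouth of the gauge stand's hole, z up. The stand is a fixed aluminium block 50x50 mm, 64 mm tall, on a dark foot 70x70x8 mm; its upright hole is 26 mm in diameter, 56 mm deep. With the gauge home its collar rests on the top face and its tip is 55 mm below this point
- rack: fixed slanted rack, white and grey plastic, 118 mm deep, 262 mm wide, 100 mm tall; origin mid-underside on the worktop; y along the row of holes, left to right is +y to -y. Three holes 48 mm wide, 48 mm deep, 80 mm apart, lean 30 degrees from upright toward -x, the robot's side; the sleeves stick out 42 mm along the lean
- slot1 (a point): centre of the mouth of the sleeve that stands in the left hole of the rack (98 mm above the block's underside along the lean; the sleeve's play is about 1 mm); z axis along the hole's axis out of the mouth, y as the rack's
- slot2 (a point): centre of the mouth of the sleeve that stands in the middle hole of the rack (98 mm above the block's underside along the lean; the sleeve's play is about 1 mm); z axis along the hole's axis out of the mouth, y as the rack's
- slot3 (a point): centre of the mouth of the sleeve that stands in the right hole of the rack (98 mm above the block's underside along the lean; the sleeve's play is about 1 mm); z axis along the hole's axis out of the mouth, y as the rack's
- sleeve_a_mid (a point): one of three grey plastic tube sleeves that look alike: round, 46 mm outside diameter, 90 mm long, blind bore 82 mm deep, 0.14 kg; whether it is tight, right or slack only the gauge shows. This point is the middle of the sleeve, half-way along its axis; z runs along the axis out of the mouth (45 mm to the mouth, 45 mm to the closed foot)
- sleeve_a: the same sleeve as a body; origin at the centre of its closed foot
- sleeve_b_mid (a point): one of three grey plastic tube sleeves that look alike: round, 46 mm outside diameter, 90 mm long, blind bore 82 mm deep, 0.14 kg; whether it is tight, right or slack only the gauge shows. This point is the middle of the sleeve, half-way along its axis; z runs along the axis out of the mouth (45 mm to the mouth, 45 mm to the closed foot)
- sleeve_b: the same sleeve as a body; origin at the centre of its closed foot
- sleeve_c_mid (a point): one of three grey plastic tube sleeves that look alike: round, 46 mm outside diameter, 90 mm long, blind bore 82 mm deep, 0.14 kg; whether it is tight, right or slack only the gauge shows. This point is the middle of the sleeve, half-way along its axis; z runs along the axis out of the mouth (45 mm to the mouth, 45 mm to the closed foot)
- sleeve_c: the same sleeve as a body; origin at the centre of its closed foot
- bay_wide (a point): centre of the floor of the wide bay of a fixed open steel tray (116 mm deep, 224 mm wide, walls 26 mm tall, floor 4 mm above the worktop, a divider 18 mm tall across it); the bay is 108 mm (x) by 130 mm (y) inside; z up, y along the tray's length
- bay_narrow (a point): centre of the floor of the narrow bay of the same tray, 108 mm (x) by 83 mm (y) inside; same axes
- dropper: small glass dropper bottle with a plastic pipette in its neck, 47 mm wide, 156 mm tall, standing between the rack and the tray, a bystander; origin at the middle of its underside
- vial: open glass sample vial with a pipette in it, 53 mm wide, 126 mm tall, at the left, a bystander; origin at the middle of its underside
- tape: roll of masking tape lying flat, 82 mm wide, 20 mm tall, front left, a bystander; origin at the middle of its underside
- brass_weight: brass knob weight, 38 mm wide, 32 mm tall, front right, a bystander; origin at the middle of its underside
- jar: open wide-mouth jar, 101 mm wide, 146 mm tall, at the left, a bystander; origin at the middle of its underside
There are look-alikes about, which are no part of the job. Leave any orange look-alike of the sleeve_c alone.

How it is judged:
By the outcome, as a careful person would: the job done as asked, in the order asked, and still so for the second after the job is handed in, with the robot touching nothing.
It also fails if it takes over 72 s, if anything falls off the work surface, if the arm or the gripper's body presses on something with over 40 N, if the wrist force passes 120 N, or if a joint passes its speed limit or range.

### The arm

A 6-joint arm with a two-finger parallel gripper is mounted at the origin on the work surface; the furniture and walls round the work are solid. World frame = base frame: x ahead of the robot, y to its left, z up, the work surface at z = 0. Lengths are in mm, angles in rad, forces in N, time in s.
With the tool pointing down it reaches from about 350 to 875 mm from the base axis. Payload 4.2 kg.
Tool frame: the origin (TCP) lies between the finger pads; the fingertips stand 19 mm ahead of it and the grasp point (between the pads) is the TCP; y points along the fingers, z is the direction in which the jaws open and shut, and the axes are right-handed (so a half turn about y gives the same grasp; the last joint's range is limited). The gripper opens to 85 mm and grips with 20 to 120 N. Pads are 22 mm wide; open, the fingers measure 114 mm over their backs; the gripper's body (76 mm by 85 mm) begins 54 mm behind the grasp point. The pads swing forward as they close: fully open they stand 13 mm farther back than shut.
Start: joints at [-0.925, 0.385, 0.008, 0, -1.194, -0.259], TCP at [235.78, -578.798, 250.312] pointing down, gripper open.
Joint ranges: [-3.14, 3.14], [-1.21, 2.06], [-1.07, 1.41], [-3.16, 2.05], [-2.99, -0.16], [-3.1, 3.1]. Speed limits (rad/s): [2.79, 2.79, 3.14, 3.14, 3.14, 3.14].

### API

Orientations are given as a unit quaternion [x, y, z, w].
In Python, from bench import arm gives the robot as it stands.
- The arm moves only by the shell command python3 -m inch 'ROWS'. ROWS is JSON, a list of rows, each a list of 7 numbers: the opening, from 0 (shut) to 1 (fully open), then the shift along the tool's x, y, z in cm, then the turn, a rotation vector about the tool's x, y, z in degrees. A call has 1 to 20 rows; each row is the pose to reach, as a shift and turn from the pose commanded when the call began, along the tool's axes at that moment; what a row does not reach only later rows make up. A row lasts 1/12 s, in which the tool goes at most 41.7 mm and 7.16 degrees, less where a joint would pass 70% of its speed; a pose out of reach is approached as far as the arm can. A call with a gripper value outside its range is refused whole. The fingers move at their own pace and stop on an object; the grip force is fixed at half the most. Time passes only in rows, so rows that repeat a pose let the fingers close. It gives the time, the measured TCP pose, the force and the opening at its end, in the units of the state.
- arm.read_state(): the state, without advancing time (a new reading comes with each control period).
- arm.get_image(name): name is "side" or "top"; returns the picture (480x640x3 uint8, red, green, blue); there is no depth.
- arm.camera_params(name): a dict with "fx", "fy", "cx", "cy" (pixels), "rvec" (rotation vector, rad) and "tvec" (3), from world to camera coordinates, as OpenCV has them. Camera axes: x right, y down, z forward; pixel columns grow to the right and rows downward; lengths in mm; the calibration is good to about 2 mm. A picture is of the moment at which its call begins. camera_params takes no time and is no camera call.
- arm.job_done(): hands the job in, once; it reports no verdict.
Trained networks look in the newest picture that a camera, given by its name, has taken for a name from the list of things; names that differ only in an ending like _2 or _b are one class to them, and where a whole thing is asked for, a point or a joint stands for the part that bears it (a point fixed in the world has none). Each returns a list of dicts, best first, with "conf" (0 to 1); they miss things now and then, are a little off and sometimes report something else, mostly with a low value. They report only what shows in the picture. A call takes as long as a camera call. They do not tell look-alikes from the thing itself.
- arm.masks_of(label, camera): "mask" (480x640 bool, what is visible of it) and "extent" ([left, top, width, height] in pixels, round what is visible of it).
The state is a dict: "clock": time; "joints": joint angles; "joint_vel": joint speeds; "joint_efforts": joint torques, N m; "position": TCP position; "ee_rot": TCP orientation; "contact_force": force on the tool from outside, world axes, zero at the start; "wrist_torque": the same for the moment, N m; "gripper_width": finger opening in mm.
Only numpy, scipy, OpenCV 4.12 (cv2) and the standard library are available. Lean on these libraries where they do the work, as an engineer would, in place of code of your own. Each camera call takes 0.05 s, during which the arm holds its last target.

## Working session

There is one attempt and no reset: what is moved stays moved. The work goes in short steps, Python scripts to look and compute and a shell command to move; the robot and the scene stay as the last step left them, time stands still between calls to the robot, and variables do not carry over. Pictures are saved under pics/ and viewed, and the job is handed in when it is done.

```bash
ls; mkdir -p pics
python3 - <<'E'
from bench import arm
import cv2
print(arm.read_state())
for n in("side","top"):
    im=arm.get_image(n); cv2.imwrite(f"pics/{n}0.png",im[:,:,::-1]); print(n,arm.camera_params(n))
E
```

```text
pics
{'clock': 0.0, 'joints': array([-9.25381569e-01,  3.85544063e-01,  6.59016515e-03, -5.46761117e-04,
       -1.19399601e+00, -2.58592917e-01]), 'joint_vel': array([-0.00062184, -0.0001453 ,  0.00018113, -0.00083538, -0.00037854,
        0.0013646 ]), 'joint_efforts': array([ 1.82711656e-04, -3.92281473e+01,  1.88400525e+01,  4.18600604e+00,
       -4.58346345e-03,  1.41324509e-06]), 'position': array([ 235.58835713, -578.28907767,  249.20804237]), 'ee_rot': array([-0.69317217, -0.1356701 ,  0.13601196,  0.69469901]), 'contact_force': array([-1.0366406 ,  0.13064856, -0.79771042]), 'wrist_torque': array([ 0.04336998,  0.00476466, -0.00449352]), 'gripper_width': 85.6259897707795}
side {'fx': 569.4274570716615, 'fy': 569.4274570716615, 'cx': 319.54559122302896, 'cy': 236.53697623745722, 'rvec': array([2.29240714e+00, 2.95524833e-02, 3.77175318e-04]), 'tvec': array([-481.34203264,  133.95627582, 1748.57730464])}
top {'fx': 519.9255020320219, 'fy': 519.9255020320219, 'cx': 323.6243035520086, 'cy': 240.05958275082753, 'rvec': array([ 2.16247644, -2.17675306,  0.10650967]), 'tvec': array([  80.90010995,  497.38039215, 1389.72797739])}
```

View pics/side0.png

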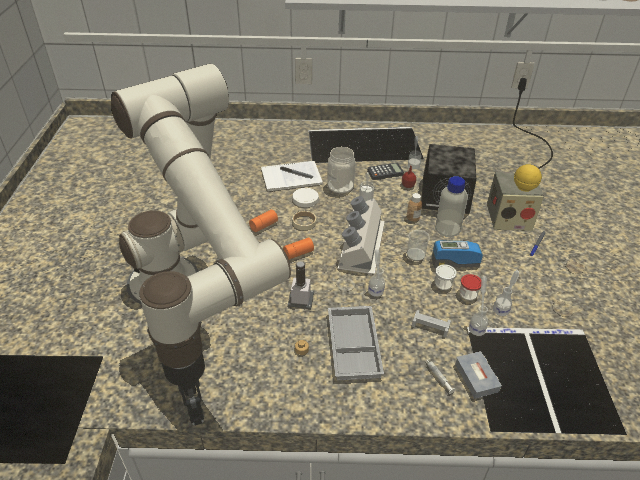

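View pics/top0.png

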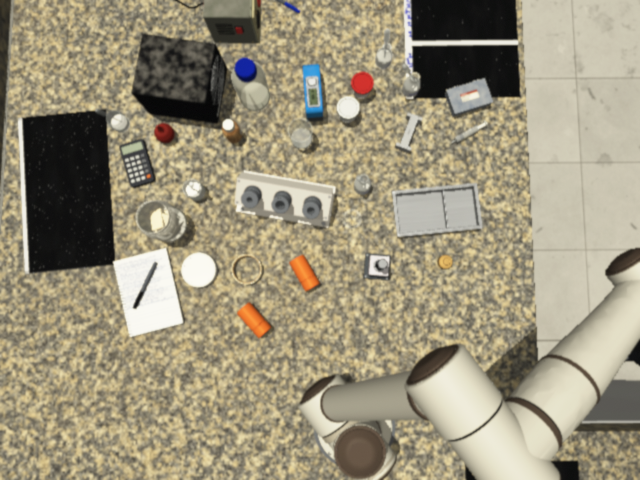

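The top view shows the rack at (285,200) with three grey sleeves at (251,197), (281,204) and (312,209). The gauge and stand are at (378,265), the tray at (437,210), the dropper at (362,185) and the brass weight at (445,262). Two orange look-alike sleeves lie at (305,272) and (254,320) and are to be left alone.

```bash
cat > h.py <<'E'
import numpy as np, cv2
from bench import arm
from scipy.spatial.transform import Rotation as R
P={n:arm.camera_params(n) for n in("side","top")}
def K(n): p=P[n]; return np.array([[p['fx'],0,p['cx']],[0,p['fy'],p['cy']],[0,0,1]])
def proj(n,X):
    p=P[n]; return cv2.projectPoints(np.float64(np.atleast_2d(X)),p['rvec'],p['tvec'],K(n),None)[0].reshape(-1,2)
def ray(n,uv):
    p=P[n]; M=cv2.Rodrigues(p['rvec'])[0]; d=M.T@np.linalg.inv(K(n))@np.array([uv[0],uv[1],1.]); return -M.T@p['tvec'],d/np.linalg.norm(d)
def atz(n,uv,z):
    c,d=ray(n,uv); return c+d*(z-c[2])/d[2]
def tri(a,b):
    A=np.zeros((3,3));B=np.zeros(3)
    for n,uv in(("side",a),("top",b)):
        c,d=ray(n,uv);Q=np.eye(3)-np.outer(d,d);A+=Q;B+=Q@c
    return np.linalg.solve(A,B)
def crop(n,box,s,name,im=None):
    im=arm.get_image(n) if im is None else im
    x,y,w,h=box; c=cv2.resize(im[y:y+h,x:x+w],None,fx=s,fy=s,interpolation=cv2.INTER_CUBIC); cv2.imwrite(f"pics/{name}.png",c[:,:,::-1]); return c
E
python3 - <<'E'
from h import *
it=arm.get_image("top"); is_=arm.get_image("side")
crop("top",(225,160,270,130),2.9,"top_c1",it)
crop("side",(270,170,140,220),2.7,"side_c1",is_)
for l in ["gauge","gauge_grip","stand_top","rack","sleeve_a","bay_wide","dropper","brass_weight","vial"]:
  for c in("side","top"):
    for m in arm.masks_of(l,c)[:4]:
        ys,xs=np.nonzero(m["mask"]); print(l,c,round(m["conf"],2),m["extent"],xs.mean().round(1),ys.mean().round(1))
E
```

```text
gauge side 0.49 [293.5, 261.8, 10.3, 27.1] 300.0 274.9
gauge top 0.6 [373.6, 257.0, 11.9, 16.6] 379.5 265.2
gauge_grip side 0.62 [295.6, 263.3, 10.3, 29.6] 299.7 275.2
gauge_grip side 0.6 [339.4, 199.7, 42.6, 73.3] 364.1 242.7
gauge_grip top 0.64 [373.7, 260.5, 11.9, 16.3] 379.6 265.2
stand_top side 0.65 [290.0, 279.4, 22.2, 27.7] 300.9 295.4
stand_top top 0.9 [366.8, 253.2, 18.8, 28.1] 375.0 268.1
stand_top top 0.3 [373.6, 261.1, 15.2, 11.7] 379.5 265.0
rack side 0.64 [339.1, 199.7, 45.3, 73.3] 364.7 242.3
rack side 0.35 [327.2, 303.8, 55.2, 76.1] 354.7 343.4
rack top 0.88 [237.7, 170.7, 101.0, 56.2] 286.3 197.4
rack top 0.24 [392.2, 179.2, 91.7, 59.8] 436.5 209.8
sleeve_a side 0.65 [283.0, 239.5, 30.0, 18.4] 298.4 247.9
sleeve_a side 0.61 [345.0, 209.1, 20.4, 19.0] 355.0 220.3
sleeve_a side 0.6 [247.8, 208.1, 33.4, 24.4] 262.7 220.4
sleeve_a side 0.59 [353.1, 195.2, 14.9, 16.7] 359.1 204.4
sleeve_a top 0.97 [238.2, 305.3, 30.3, 33.4] 253.3 320.3
sleeve_a top 0.86 [242.8, 187.5, 16.4, 21.2] 250.8 196.9
sleeve_a top 0.65 [268.2, 187.9, 22.6, 22.2] 280.9 202.3
sleeve_a top 0.59 [296.5, 196.0, 25.0, 24.5] 311.6 207.6
bay_wide side 0.74 [327.7, 309.8, 55.3, 70.9] 354.4 342.9
bay_wide side 0.32 [346.2, 207.4, 17.6, 21.3] 355.3 219.5
bay_wide top 0.81 [392.6, 184.9, 90.5, 57.0] 436.4 209.9
bay_wide top 0.68 [298.0, 198.6, 22.8, 21.7] 310.9 207.7
bay_wide top 0.23 [434.8, 259.4, 15.1, 11.7] 444.0 262.0
dropper side 0.96 [365.7, 246.9, 18.8, 50.7] 376.6 279.1
dropper top 0.59 [353.1, 178.0, 15.5, 14.4] 361.5 184.5
brass_weight side 0.67 [294.8, 339.2, 14.5, 16.7] 301.2 347.0
brass_weight side 0.2 [346.0, 211.4, 19.5, 15.4] 355.5 219.9
brass_weight top 0.48 [436.0, 257.6, 16.4, 15.3] 443.9 262.1
vial side 0.71 [361.7, 177.4, 9.4, 22.9] 366.8 188.7
vial top 0.83 [180.8, 179.2, 25.7, 21.3] 193.4 189.6
```

Run:
```python
import cv2
for n in("top_c1","side_c1"): print(cv2.imread(f"pics/{n}.png").shape)
```

```text
(377, 783, 3)
(594, 378, 3)
```

View pics/top_c1.png

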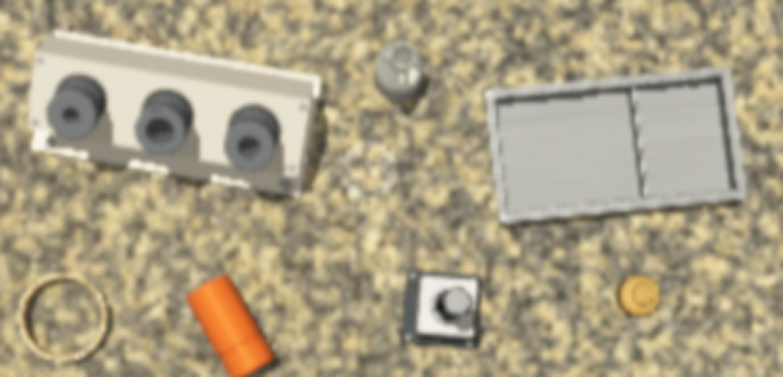

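View pics/side_c1.png

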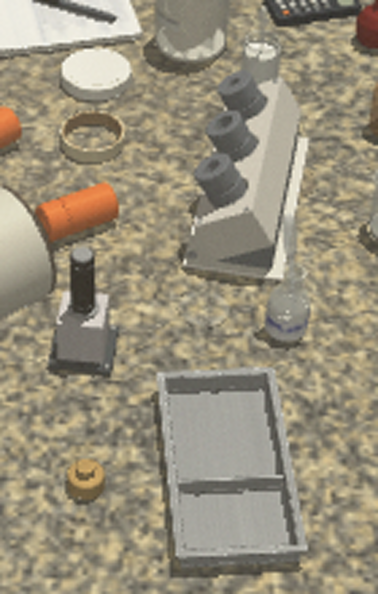

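Run:
```python
from h import *
it=arm.get_image("top"); is_=arm.get_image("side")
cv2.imwrite("pics/it.png",it[:,:,::-1]);cv2.imwrite("pics/is.png",is_[:,:,::-1])
crop("top",(232,168,110,62),7,"t_rack",it)
crop("top",(358,245,42,42),14,"t_stand",it)
crop("top",(386,178,100,64),7.5,"t_tray",it)
a=crop("side",(335,185,55,92),6.5,"s_rack",is_)
b=crop("side",(280,253,42,60),9.9,"s_stand",is_)
print(arm.read_state()['clock'])
```

```text
1.2
```

View pics/t_rack.png

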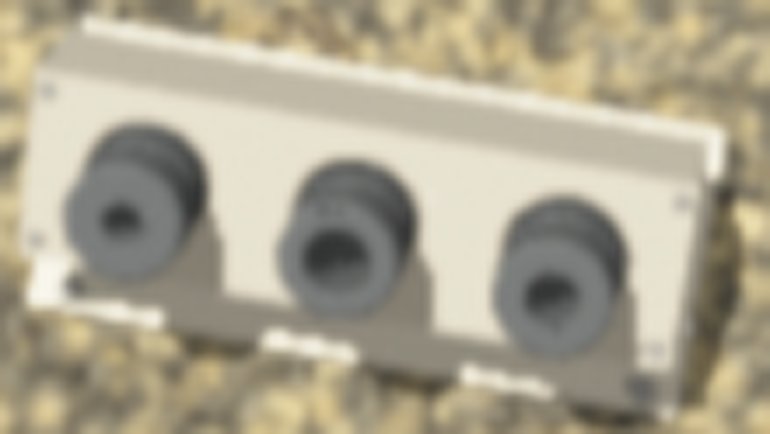

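View pics/t_stand.png

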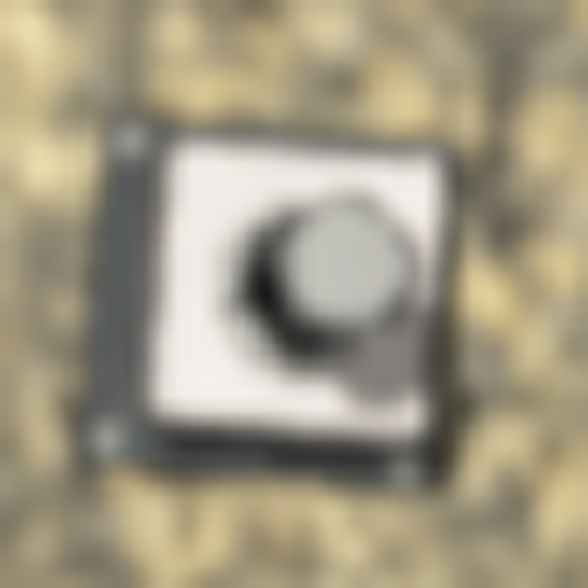

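View pics/t_tray.png

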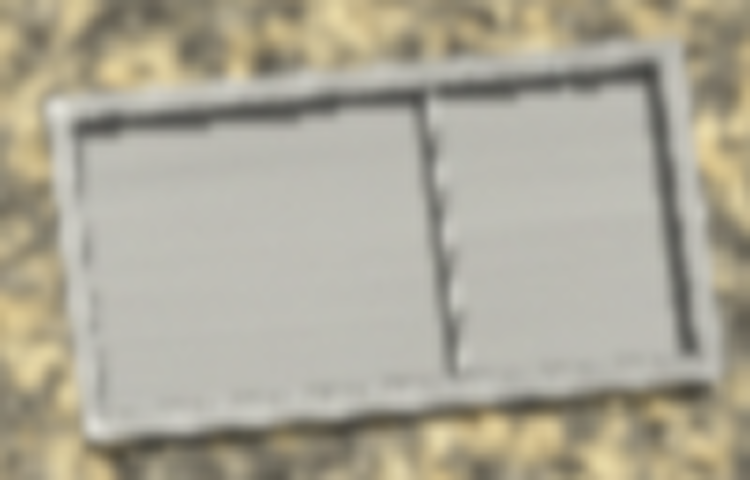

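View pics/s_rack.png

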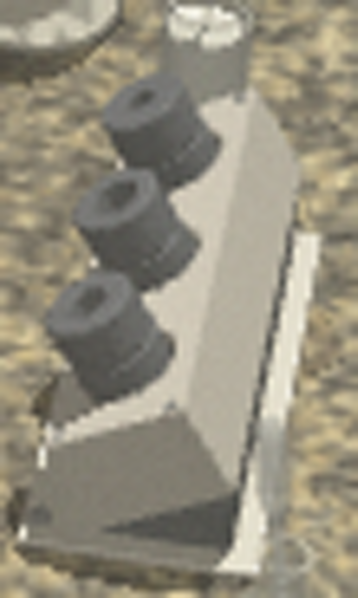

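View pics/s_stand.png

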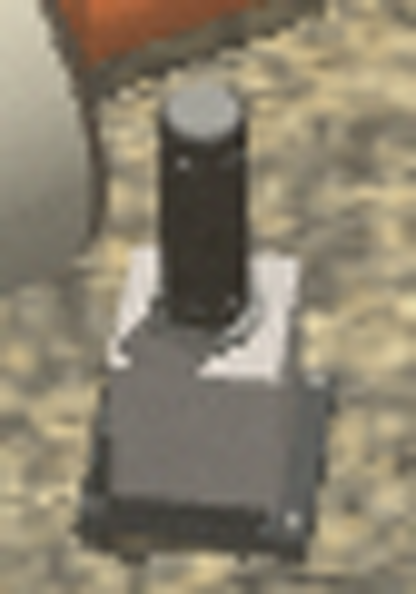

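Run:
```python
from h import *
np.set_printoptions(precision=1,suppress=True)
u=lambda p,s,o:(np.array(p)+.5)/s-.5+np.array(o)
T=lambda p:u(p,7,(232,168)); S=lambda p:u(p,6.5,(335,185))
m=[tri(S(a),T(b)) for a,b in(((145,97),(123,220)),((120,188),(337,257)),((92,300),(553,295)))]
for x in m: print("mouth",x, proj("side",x),proj("top",x))
for i in range(2): print(m[i+1]-m[i],np.linalg.norm(m[i+1]-m[i]))
t=tri(u((203,110),9.9,(280,253)),u((348,265),14,(358,245))); print("gauge top",t)
C=[u(p,14,(358,245)) for p in((168,143),(442,158),(428,435),(150,415))]
for z in(64,72):
    q=np.array([atz("top",c,z) for c in C]); print(z,q.mean(0),np.linalg.norm(q-np.roll(q,-1,0),axis=1)); 
    e=q[1]-q[0];print(np.degrees(np.arctan2(e[0],-e[1])))
for a,b in zip(((135,250),(300,262),(287,380),(108,368)),C): print(tri(u(a,9.9,(280,253)),b))
C=[u(p,7.5,(386,178)) for p in((52,100),(683,42),(718,380),(92,440))]
q=np.array([atz("top",c,26) for c in C]); print(q,q.mean(0),np.linalg.norm(q-np.roll(q,-1,0),axis=1))
for p in((438,95),(455,372)): print(atz("top",u(p,7.5,(386,178)),18))
```

```text
mouth [595.9 267.2 121.7] [[356.6 199.6]] [[249.1 198.6]]
mouth [581.1 188.7 126. ] [[352.7 213.6]] [[279.7 203.8]]
mouth [566.8 110.3 121.2] [[348.5 230.8]] [[310.6 209.5]]
[-14.8 -78.5   4.3] 79.97730712148325
[-14.3 -78.4  -4.7] 79.7773351099815
gauge top [426.6 -67.3 148.6]
64 [426.9 -67.1  64. ] [51.6 52.2 52.3 51.3]
-3.5214403720001615
72 [426.5 -66.2  72. ] [51.3 51.9 51.9 51. ]
-3.5214403720002108
[429.2 -45.6  74.3]
[451.4 -88.8 109.6]
[425.1 -90.1  60.2]
[400.  -43.5  17.1]
[[ 632.1 -112.2   26. ]
 [ 652.  -343.7   26. ]
 [ 527.3 -352.    26. ]
 [ 506.9 -124.3   26. ]] [ 579.6 -233.    26. ] [232.3 125.  228.6 125.8]
[ 634.5 -255.3   18. ]
[ 531.8 -258.5   18. ]
```

```bash
cat > fit.py <<'E'
from h import *
from scipy.optimize import least_squares
np.set_printoptions(precision=2,suppress=True)
it=cv2.imread("pics/it.png")[:,:,::-1];is_=cv2.imread("pics/is.png")[:,:,::-1]
u=lambda p,s,o:(np.array(p)+.5)/s-.5+np.array(o)
T=lambda p:u(p,7,(232,168)); S=lambda p:u(p,6.5,(335,185))
obsS=np.array([S(a) for a in((145,97),(120,188),(92,300))]);obsT=np.array([T(a) for a in((123,220),(337,257),(553,295))])
def mouths(p):
    x,y,z,w=p; e=np.array([-np.sin(w),np.cos(w),0]); return np.array([x,y,z])+np.outer([80,0,-80],e)
f=lambda p:np.r_[(proj("side",mouths(p))-obsS).ravel(),(proj("top",mouths(p))-obsT).ravel()]
r=least_squares(f,[581,188,123,-.18]); 
if __name__=="__main__":
    print(r.x,np.degrees(r.x[3]));print(f(r.x).reshape(-1,2));print(mouths(r.x))
    w=r.x[3]; Rm=R.from_euler('ZY',[w,-np.pi/6]).as_matrix(); print("axis",Rm[:,2])
    th=np.linspace(0,2*np.pi,60)
    for n,im,o,s,box in(("top",it,(232,168),7,(232,168,110,62)),("side",is_,(335,185),6.5,(335,185,55,92))):
        c=crop(n,box,s,"x",im).copy()
        for m in mouths(r.x):
            for rad,h in((23,0),(23,-42)):
                X=m+(np.c_[rad*np.cos(th),rad*np.sin(th),0*th+h]@Rm.T)
                q=((proj(n,X)+.5-np.array(o))*s-.5).astype(int); cv2.polylines(c,[q],1,(255,0,0) if h==0 else (0,255,0),1)
        cv2.imwrite(f"pics/fit_{n}.png",c[:,:,::-1])
E
python3 fit.py
```

```text
[581.08 188.74 122.89  -0.18] -10.439928250143486
[[-0.35 -0.29]
 [-0.4   0.8 ]
 [-0.25 -0.32]
 [-0.2  -0.35]
 [ 0.04 -0.23]
 [ 0.07 -0.24]]
[[595.58 267.42 122.89]
 [581.08 188.74 122.89]
 [566.59 110.06 122.89]]
axis [-0.49  0.09  0.87]
```

View pics/fit_top.png

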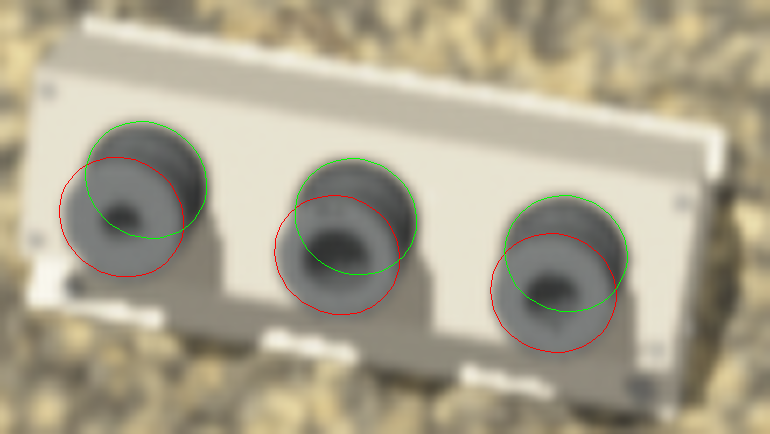

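View pics/fit_side.png

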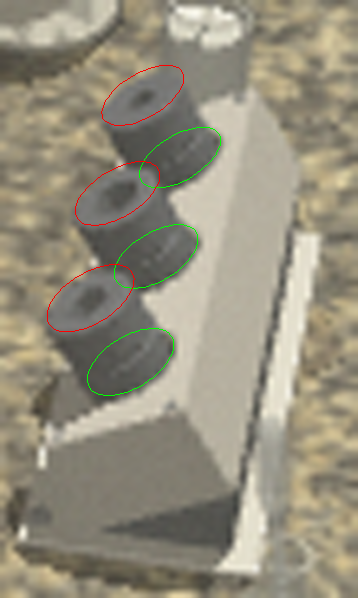

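```bash
cat >> h.py <<'E'
def pose(ydir,zdir):
    y=np.array(ydir,float);y/=np.linalg.norm(y);z=np.array(zdir,float);z-=y*(y@z);z/=np.linalg.norm(z)
    return R.from_matrix(np.c_[np.cross(y,z),y,z])
def delta(p,Rt,s=None,cur=None):
    s=s or arm.read_state()
    p0,R0=(s['position'],R.from_quat(s['ee_rot'])) if cur is None else cur
    return R0.inv().apply(np.array(p)-p0)/10, np.degrees((R0.inv()*Rt).as_rotvec())
yaw=lambda d:np.array([np.cos(np.radians(d)),np.sin(np.radians(d)),0])
E
python3 - <<'E'
from h import *
np.set_printoptions(precision=2,suppress=True)
s=arm.read_state(); print(s['clock'],s['joints'],R.from_quat(s['ee_rot']).as_matrix())
for z in(yaw(-3.5),-yaw(-3.5),yaw(86.5),-yaw(86.5)):
    print(z,delta([426.8,-67.2,106.5],pose([0,0,-1],z)))
E
```

```text
1.2 [-0.93  0.38  0.01 -0.   -1.19 -0.26] [[ 0.93  0.   -0.38]
 [ 0.38  0.    0.93]
 [ 0.   -1.    0.  ]]
[ 1.   -0.06  0.  ] (array([36.99, 14.38, 40.17]), array([ -0.  , 115.66,   0.  ]))
[-1.    0.06 -0.  ] (array([36.99, 14.38, 40.17]), array([  0.  , -64.34,   0.  ]))
[0.06 1.   0.  ] (array([36.99, 14.38, 40.17]), array([-0.  , 25.66,  0.  ]))
[-0.06 -1.   -0.  ] (array([36.99, 14.38, 40.17]), array([   0.  , -154.34,    0.  ]))
```

```bash
python3 -m inch '[[1,37,2,40.2,0,-64.3,0],[1,37,2,40.2,0,-64.3,0],[1,37,2,40.2,0,-64.3,0],[1,37,2,40.2,0,-64.3,0],[1,37,2,40.2,0,-64.3,0],[1,37,2,40.2,0,-64.3,0],[1,37,2,40.2,0,-64.3,0],[1,37,2,40.2,0,-64.3,0],[1,37,2,40.2,0,-64.3,0],[1,37,2,40.2,0,-64.3,0],[1,37,2,40.2,0,-64.3,0],[1,37,2,40.2,0,-64.3,0],[1,37,2,40.2,0,-64.3,0],[1,37,2,40.2,0,-64.3,0],[1,37,2,40.2,0,-64.3,0],[1,37,2,40.2,0,-64.3,0]]'
python3 - <<'E'
from h import *
np.set_printoptions(precision=2,suppress=True)
crop("top",(340,225,80,80),7,"g1"); crop("side",(250,190,110,130),4.6,"g1s")
s=arm.read_state(); print(s['clock'],s['joints'],s['contact_force'],delta([426.8,-67.2,106.5],pose([0,0,-1],-yaw(-3.5))))
E
```

```text
clock: 2.53
position: [426.6, -66.8, 230.3]
ee_rot: [-0.515, -0.485, 0.485, 0.515]
contact_force: [-1.4, -1.1, 0.4]
gripper_width: 85.6
2.6333 [ 0.22  0.07 -0.47  0.   -1.04 -0.28] [ 0.4  -0.9   0.41] (array([ 0.07, 12.38, -0.05]), array([-0.02, -0.12, -0.01]))
```

View pics/g1.png

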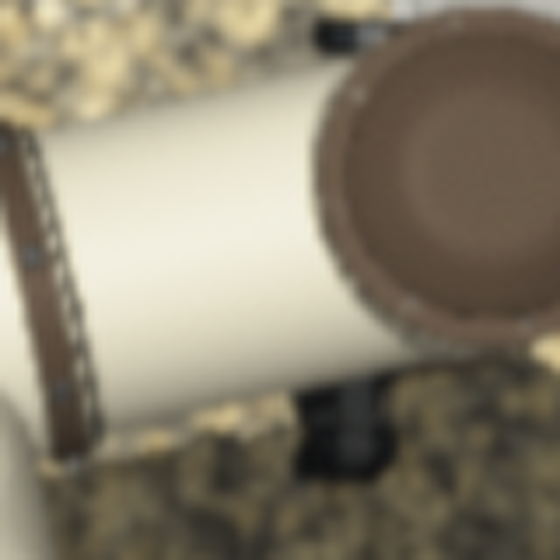

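View pics/g1s.png

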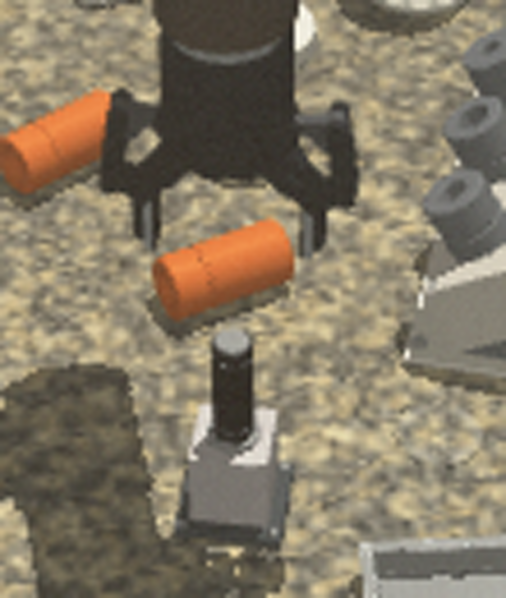

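The side view shows the gripper straddling the handle: fingers at crop x 145 and 315, handle at 232. I'll descend and grip.

```bash
python3 -m inch '[[1,0.1,4,-0.05,0,0,0],[1,0.1,8,-0.05,0,0,0],[1,0.1,11,-0.05,0,0,0],[1,0.1,12.4,-0.05,0,0,0],[1,0.1,12.4,-0.05,0,0,0],[0,0.1,12.4,-0.05,0,0,0],[0,0.1,12.4,-0.05,0,0,0],[0,0.1,12.4,-0.05,0,0,0],[0,0.1,12.4,-0.05,0,0,0],[0,0.1,12.4,-0.05,0,0,0],[0,0.1,12.4,-0.05,0,0,0],[0,0.1,12.4,-0.05,0,0,0],[0,0.1,12.4,-0.05,0,0,0]]'
python3 - <<'E'
from h import *
np.set_printoptions(precision=2,suppress=True)
crop("side",(250,190,110,130),4.6,"g2s")
s=arm.read_state(); print(s['clock'],s['joints'],s['contact_force'],s['wrist_torque'],delta([426.8,-67.2,106.5],pose([0,0,-1],-yaw(-3.5))))
E
```

```text
clock: 3.72
position: [427.7, -65.9, 107.4]
ee_rot: [0.515, 0.485, -0.484, -0.515]
contact_force: [-2.4, 0.6, 6.1]
gripper_width: 25.4
3.7667 [ 0.23  0.23 -0.64  0.   -0.69 -0.29] [-1.9   0.41  6.14] [-0.04  0.6  -0.04] (array([-0.13,  0.09,  0.09]), array([ 0.08,  0.01, -0.01]))
```

View pics/g2s.png

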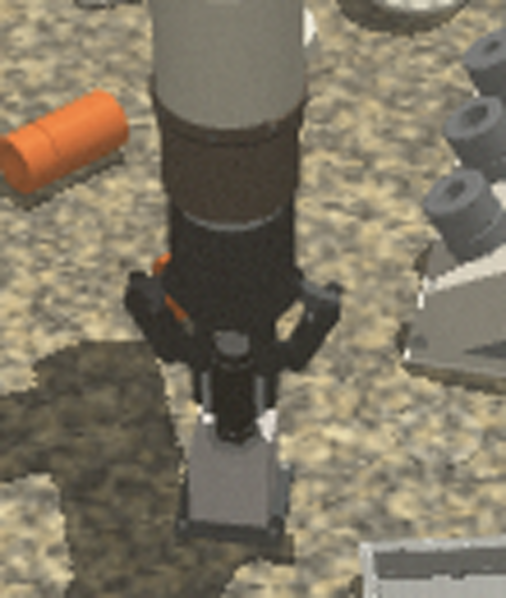

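```bash
cat >> h.py <<'E'
W=-10.44
A=R.from_euler('ZY',[W,-30],degrees=True).as_matrix()[:,2]
RK=pose(-A,-yaw(W)); DN=pose([0,0,-1],-yaw(-3.5))
M0=np.array([[595.58,267.42,122.89],[581.08,188.74,122.89],[566.59,110.06,122.89]])
E
python3 -m inch '[[0,0,-3,0,0,0,0],[0,0,-6,0,0,0,0],[0,0,-10,0,0,0,0],[0,0,-10,0,0,0,0],[0,0,-10,0,0,0,0]]'
python3 - <<'E'
from h import *
np.set_printoptions(precision=2,suppress=True)
it=arm.get_image("top")
crop("side",(250,160,120,150),4,"g3s"); crop("top",(330,200,120,100),6,"g3",it)
s=arm.read_state(); print(s['clock'],s['contact_force'],s['wrist_torque'],delta(M0[0]+A*(97.5+40),RK))
E
```

```text
clock: 4.18
position: [428.4, -65.5, 208.3]
ee_rot: [0.516, 0.486, -0.482, -0.514]
contact_force: [-0.0, 0.2, -2.5]
gripper_width: 25.3
4.2833 [-0.78  0.72 -2.65] [ 0.    0.03 -0.  ] (array([35.14, -3.66, -8.  ]), array([-30.08,   6.71,   1.82]))
```

View pics/g3s.png

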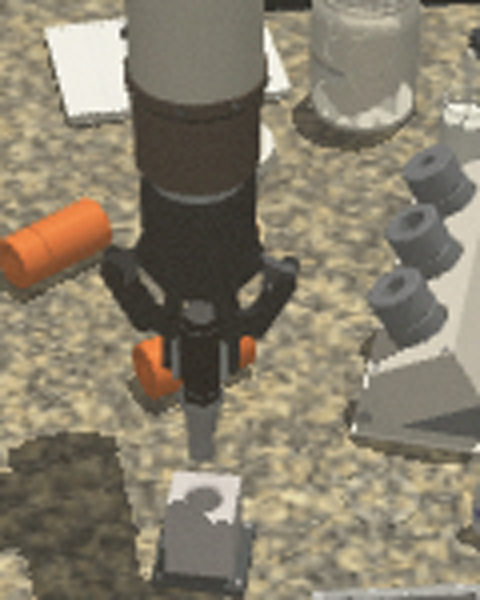

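The gauge is out of the stand, held straight with the tip at crop (202,455). Next I'll approach sleeve 1.

```bash
python3 -m inch '[[0,10,-3,-4,0,0,0],[0,35.1,-3.7,-8,-30.1,6.7,1.8],[0,35.1,-3.7,-8,-30.1,6.7,1.8],[0,35.1,-3.7,-8,-30.1,6.7,1.8],[0,35.1,-3.7,-8,-30.1,6.7,1.8],[0,35.1,-3.7,-8,-30.1,6.7,1.8],[0,35.1,-3.7,-8,-30.1,6.7,1.8],[0,35.1,-3.7,-8,-30.1,6.7,1.8],[0,35.1,-3.7,-8,-30.1,6.7,1.8],[0,35.1,-3.7,-8,-30.1,6.7,1.8],[0,35.1,-3.7,-8,-30.1,6.7,1.8],[0,35.1,-3.7,-8,-30.1,6.7,1.8],[0,35.1,-3.7,-8,-30.1,6.7,1.8]]'
python3 - <<'E'
from h import *
np.set_printoptions(precision=2,suppress=True)
crop("side",(310,120,90,130),4.6,"r1s"); crop("top",(210,150,110,90),6.5,"r1")
s=arm.read_state(); print(s['clock'],s['joints'],s['contact_force'],s['wrist_torque'],delta(M0[0]+A*(97.5+40),RK))
p=s['position'];y=R.from_quat(s['ee_rot']).as_matrix()[:,1]; tip=p+97.5*y;print(tip,proj("side",tip),proj("top",tip), proj("side",p-40.5*y))
E
```

```text
clock: 5.37
position: [528.9, 282.8, 240.8]
ee_rot: [0.665, 0.555, -0.322, -0.383]
contact_force: [-0.0, -0.8, -2.7]
gripper_width: 25.4
5.4667 [ 0.88  0.2  -0.63  0.82 -0.64 -1.71] [-0.14 -0.47 -1.93] [ 0.23  1.33 -0.01] (array([ 0.12, -0.14, -0.06]), array([-0.05,  0.16, -0.2 ]))
[575.72 269.46 156.  ] [[350.92 190.57]] [[246.13 204.17]] [[330.88 156.77]]
```

View pics/r1s.png

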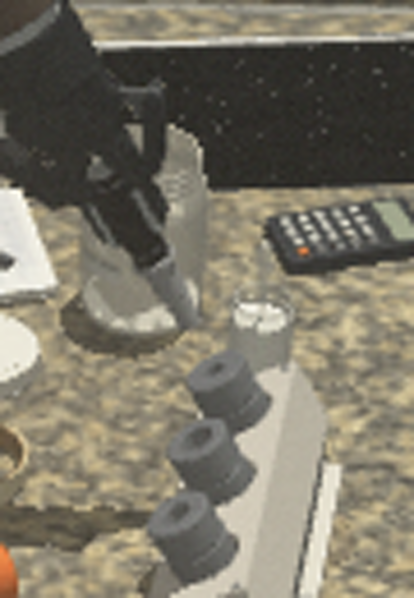

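View pics/r1.png

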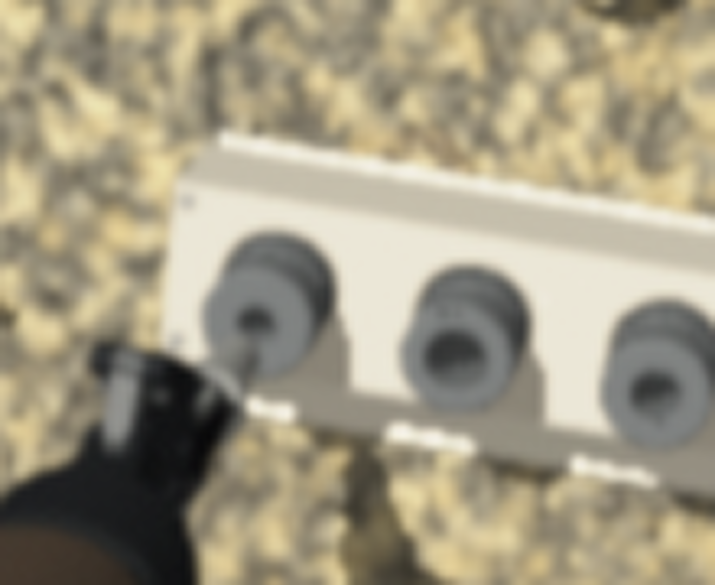

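Run:
```python
from h import *
it=arm.get_image("top"); is_=arm.get_image("side")
a=crop("top",(225,180,45,40),17,"r1z",it); b=crop("side",(330,160,40,40),14,"r1sz",is_)
```

```text
(no output)
```

View pics/r1z.png

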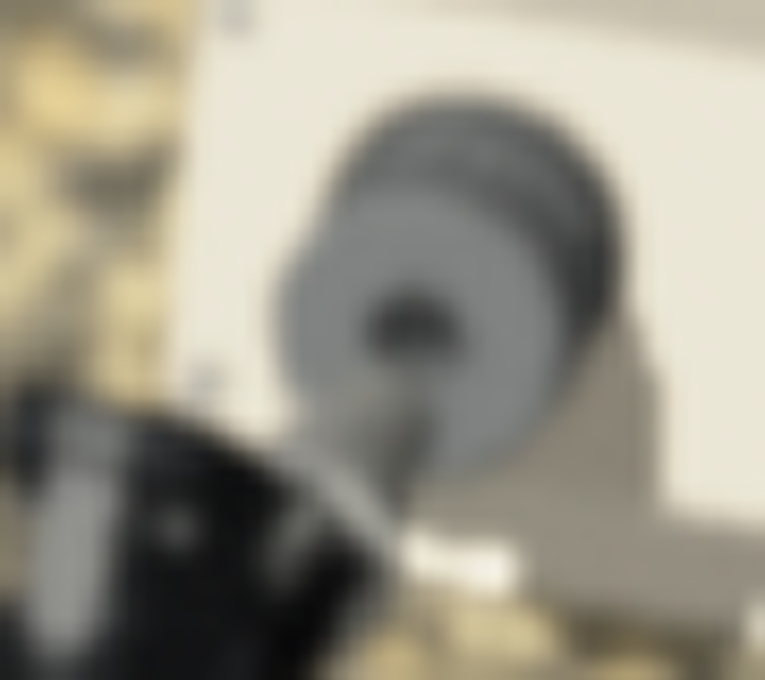

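View pics/r1sz.png

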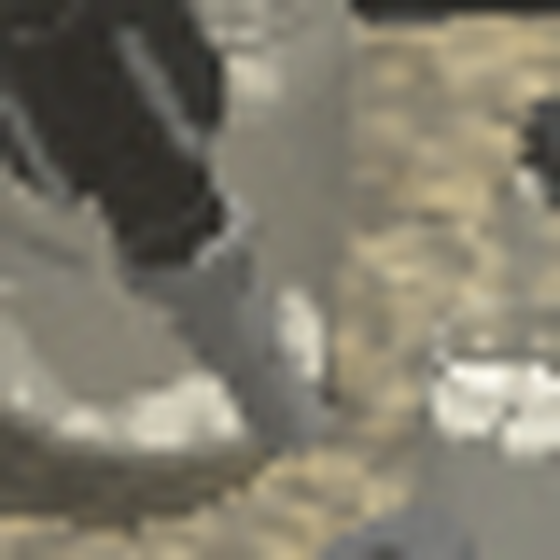

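Run:
```python
from h import *
np.set_printoptions(precision=2,suppress=True)
M=M0+np.array([0,-.5,0])
print(delta(M[0]+A*(97.5+4),RK))
```

```text
(array([0.18, 3.55, 0.02]), array([ 0.01,  0.06, -0.16]))
```

```bash
python3 -m inch '[[0,0.1,1.8,0,0,0,0],[0,0.2,3.0,0,0,0,0],[0,0.2,3.5,0,0,0,0],[0,0.2,3.5,0,0,0,0],[0,0.2,3.5,0,0,0,0]]'
python3 - <<'E'
from h import *
np.set_printoptions(precision=2,suppress=True)
it=arm.get_image("top"); is_=arm.get_image("side")
a=crop("top",(225,180,45,40),15,"r2z",it); b=crop("side",(330,170,50,45),15,"r2sz",is_)
M=M0+np.array([0,-.5,0])
print(delta(M[0]+A*97.5,RK),arm.read_state()['contact_force'])
E
```

```text
clock: 5.98
position: [546.5, 277.1, 213.1]
ee_rot: [0.666, 0.554, -0.319, -0.383]
contact_force: [0.5, 0.8, -2.4]
gripper_width: 25.4
(array([-0.21,  0.64,  0.21]), array([ 0.18, -0.01,  0.07])) [ 0.13  0.68 -2.28]
```

View pics/r2z.png

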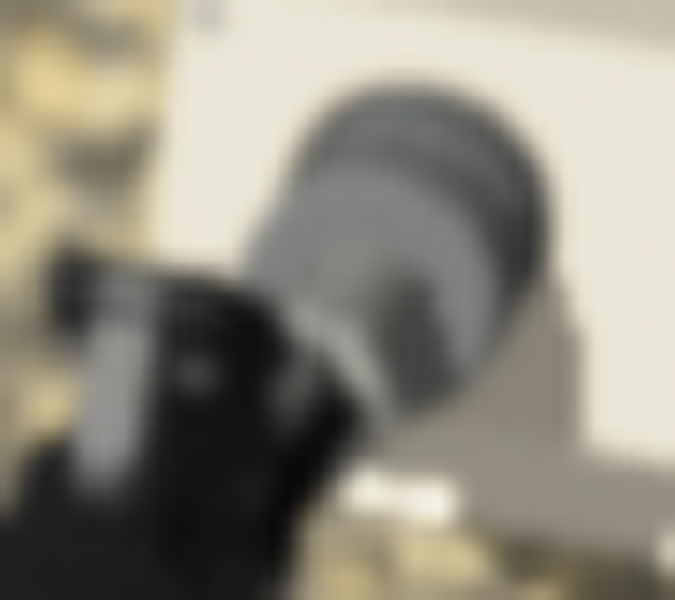

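View pics/r2sz.png

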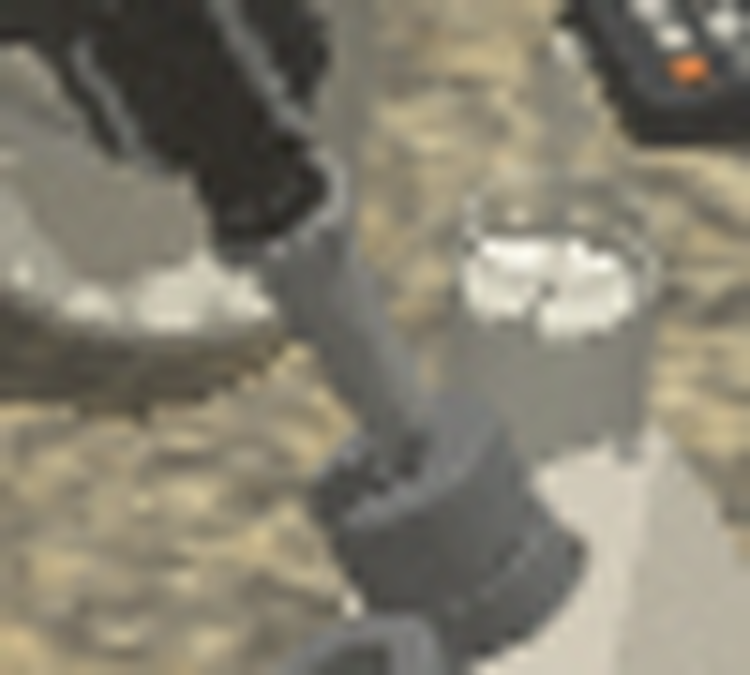

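Run:
```python
from h import *
np.set_printoptions(precision=2,suppress=True)
M=M0+np.array([0,-.5,0])
for i in range(5):
    d=delta(M[0]+A*97.5,RK);print(d[0],d[1],arm.read_state()['position']); arm.camera_params("top"); arm.get_image("top")
```

```text
[-0.21  0.64  0.21] [ 0.18 -0.01  0.07] [546.59 278.04 213.91]
[-0.23  0.65  0.21] [ 0.19 -0.    0.09] [546.57 278.3  214.01]
[-0.25  0.65  0.2 ] [0.18 0.01 0.1 ] [546.52 278.46 213.97]
[-0.25  0.65  0.19] [0.18 0.02 0.09] [546.48 278.48 213.85]
[-0.25  0.63  0.18] [0.17 0.03 0.08] [546.46 278.51 213.71]
```

```bash
python3 -m inch '[[0,-0.12,0.2,0.1,0,0,0],[0,-0.24,0.4,0.18,0,0,0],[0,-0.24,0.4,0.18,0,0,0],[0,-0.24,0.4,0.18,0,0,0],[0,-0.24,0.4,0.18,0,0,0],[0,-0.24,0.4,0.18,0,0,0]]'
python3 - <<'E'
from h import *
np.set_printoptions(precision=2,suppress=True)
it=arm.get_image("top"); is_=arm.get_image("side")
a=crop("top",(225,180,45,40),15,"r3z",it); b=crop("side",(330,170,50,45),15,"r3sz",is_)
M=M0+np.array([0,-.5,0])
print(delta(M[0]+A*97.5,RK),arm.read_state()['contact_force'])
E
```

```text
clock: 6.83
position: [546.6, 275.9, 208.7]
ee_rot: [0.666, 0.555, -0.319, -0.383]
contact_force: [-1.3, 0.6, -1.4]
gripper_width: 25.1
(array([ 0.01,  0.18, -0.02]), array([0.14, 0.03, 0.03])) [-0.02 -0.56 -1.82]
```

View pics/r3z.png

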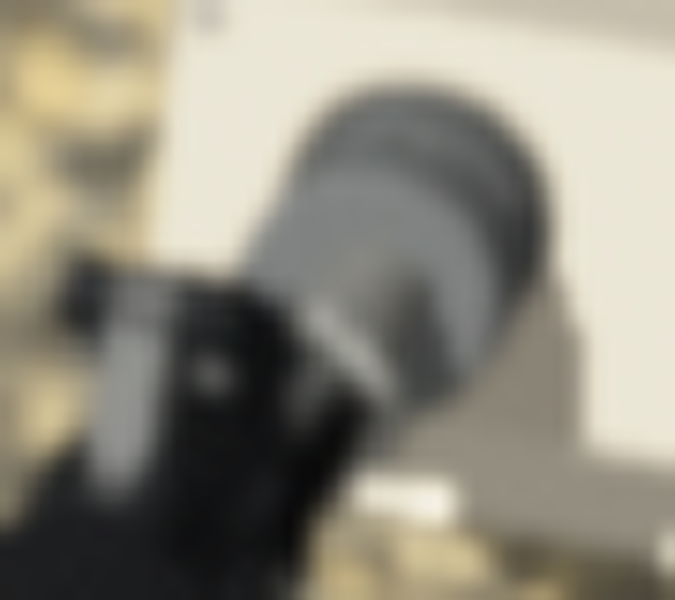

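View pics/r3sz.png

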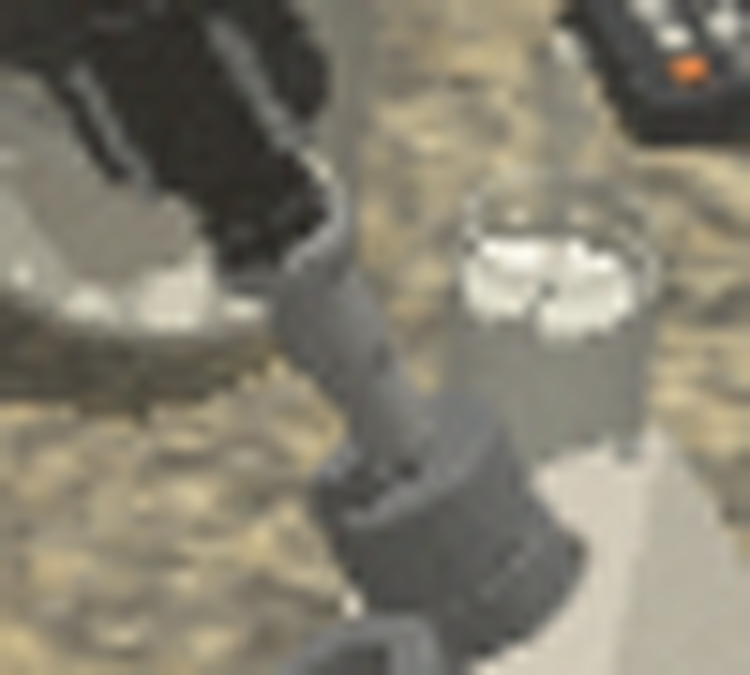

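```bash
for k in 1; do python3 -m inch '[[0,0,0.1,0,0,0,0],[0,0,0.2,0,0,0,0],[0,0,0.2,0,0,0,0],[0,0,0.2,0,0,0,0]]'; done; python3 -m inch '[[0,0,0.1,0,0,0,0],[0,0,0.2,0,0,0,0],[0,0,0.2,0,0,0,0]]'
python3 - <<'E'
from h import *
np.set_printoptions(precision=2,suppress=True)
M=M0+np.array([0,-.5,0])
print(delta(M[0]+A*97.5,RK),arm.read_state()['contact_force'])
E
```

```text
clock: 7.27
position: [547.5, 275.5, 206.8]
ee_rot: [0.666, 0.555, -0.319, -0.383]
contact_force: [0.2, -0.1, -2.9]
gripper_width: 25.3
clock: 7.52
position: [548.5, 275.3, 205.0]
ee_rot: [0.666, 0.555, -0.32, -0.383]
contact_force: [-0.3, 0.1, -2.1]
gripper_width: 25.2
(array([ 0.03, -0.25, -0.04]), array([0.13, 0.04, 0.01])) [-0.34  0.08 -2.08]
```

```bash
python3 -m inch '[[0,0,0.1,0,0,0,0],[0,0,0.2,0,0,0,0],[0,0,0.2,0,0,0,0]]';python3 - <<'E'
from h import *
crop("side",(330,170,50,45),15,"r4sz")
E
```

```text
clock: 7.77
position: [549.8, 275.9, 205.4]
ee_rot: [0.666, 0.556, -0.318, -0.383]
contact_force: [-6.4, -0.3, 6.0]
gripper_width: 24.9
```

View pics/r4sz.png

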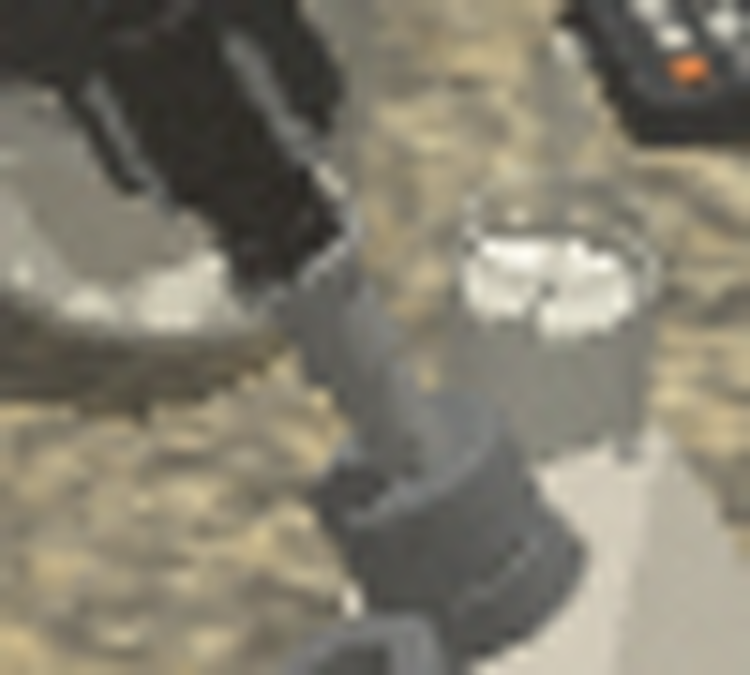

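Run:
```python
from h import *
import fit
np.set_printoptions(precision=2,suppress=True)
s=arm.read_state(); p=s['position'];Rm=R.from_quat(s['ee_rot']).as_matrix(); tip=p+98.4*Rm[:,1]; print("tip",tip,s['contact_force'],Rm[:,1],-A)
from scipy.optimize import least_squares
# disc centres re-read; fit with outer rim edges: use dark/bore & disc centres
oT=np.array([fit.T(a) for a in((125,220),(339,258),(553.5,295.5))]); 
for z in(123,121,120,119,118):
    g=lambda q:np.r_[(proj("side",fit.mouths([q[0],q[1],z,q[2]]))-fit.obsS).ravel(),(proj("top",fit.mouths([q[0],q[1],z,q[2]]))-oT).ravel()]
    r=least_squares(g,[581,188,-.18]);print(z,fit.mouths([r.x[0],r.x[1],z,r.x[2]])[0],r.cost,g(r.x).reshape(-1,2).mean(0),np.degrees(r.x[2]))
```

```text
tip [598.5  267.07 120.33] [-6.93 -0.05  5.69] [ 0.5  -0.09 -0.86] [ 0.49 -0.09 -0.87]
123 [595.53 266.93 123.  ] 0.8420815175988704 [-0.22 -0.08] -10.499528883036572
121 [595.79 267.57 121.  ] 1.1710417590011022 [-0.29  0.12] -10.508225488548382
120 [595.91 267.89 120.  ] 1.5269049562704973 [-0.32  0.22] -10.512565621013513
119 [596.04 268.22 119.  ] 2.009789014011623 [-0.36  0.32] -10.516900235804814
118 [596.17 268.54 118.  ] 2.6192696343769577 [-0.4   0.42] -10.521229446195665
```

```bash
python3 -m inch '[[0,0,-0.3,0,0,0,0],[0,0,-0.3,0.2,0,0,0],[0,0,-0.3,0.2,0,0,0],[0,0,-0.1,0.2,0,0,0],[0,0,0,0.2,0,0,0],[0,0,0,0.2,0,0,0]]'; python3 -m inch '[[0,0,0.1,0,0,0,0],[0,0,0.2,0,0,0,0],[0,0,0.2,0,0,0,0]]';python3 - <<'E'
from h import *
np.set_printoptions(precision=2,suppress=True)
s=arm.read_state(); p=s['position'];Rm=R.from_quat(s['ee_rot']).as_matrix(); tip=p+98.4*Rm[:,1]; print("tip",tip,s['contact_force'],s['wrist_torque'])
E
```

```text
clock: 8.32
position: [548.1, 276.3, 204.2]
ee_rot: [0.666, 0.556, -0.318, -0.383]
contact_force: [-9.4, 0.5, 7.3]
gripper_width: 25.4
clock: 8.57
position: [549.3, 276.9, 204.8]
ee_rot: [0.666, 0.557, -0.317, -0.382]
contact_force: [-15.8, -0.3, 16.2]
gripper_width: 25.5
tip [598.38 268.37 119.96] [-15.81  -0.31  16.17] [-0.46  3.12 -0.58]
```

```bash
python3 -m inch '[[0,0,-0.6,0,0,0,0],[0,0,-0.6,0.15,0,0,0],[0,0,-0.6,0.15,0,0,0],[0,0,-0.6,0.15,0,0,0],[0,0,-0.6,0.15,0,0,0],[0,0,-0.6,0.15,0,0,0]]'
python3 - <<'E'
from h import *
np.set_printoptions(precision=2,suppress=True)
it=arm.get_image("top"); is_=arm.get_image("side")
a=crop("top",(225,180,45,40),15,"r5z",it); b=crop("side",(330,170,50,45),15,"r5sz",is_)
s=arm.read_state(); p=s['position'];Rm=R.from_quat(s['ee_rot']).as_matrix(); tip=p+98.4*Rm[:,1]; print("tip",tip,s['contact_force'],s['wrist_torque'],proj("side",tip),proj("top",tip))
m=np.array([595.8,267.6,121]);d=tip-m; print("axial",d@A,"u",d@np.cross(Rm[:,0],A), "x",d@Rm[:,0])
E
```

```text
clock: 9.07
position: [544.6, 275.8, 204.4]
ee_rot: [0.666, 0.554, -0.32, -0.383]
contact_force: [-0.0, 0.5, -2.4]
gripper_width: 25.1
tip [593.16 266.98 119.57] [ 0.09 -0.3  -1.62] [0.25 1.31 0.02] [[355.75 200.09]] [[249.3  199.82]]
axial 0.0031729344008827537 u -2.86211813745709 x -1.08582818829921
```

View pics/r5z.png

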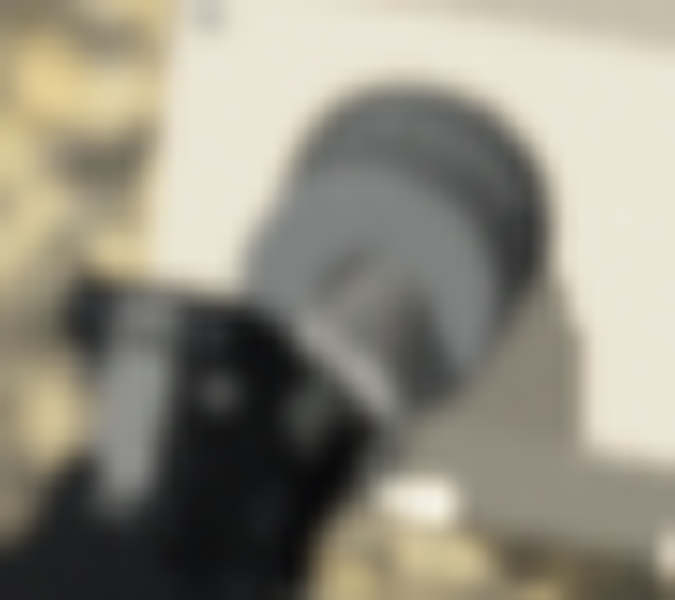

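View pics/r5sz.png

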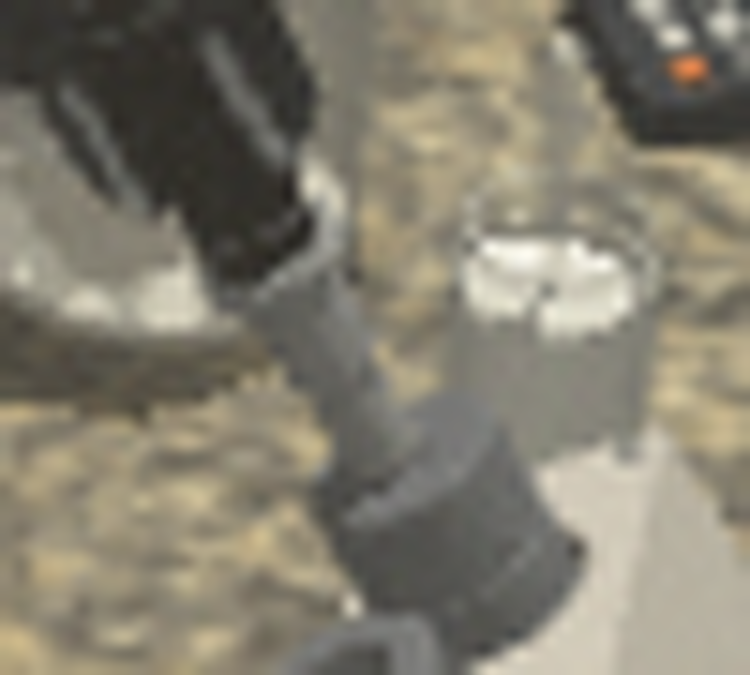

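```bash
python3 -m inch '[[0,0.05,0,-0.2,0,0,0],[0,0.05,0,-0.2,0,0,0],[0,0.05,0.1,-0.2,0,0,0],[0,0.05,0.2,-0.2,0,0,0],[0,0.05,0.25,-0.2,0,0,0],[0,0.05,0.25,-0.2,0,0,0],[0,0.05,0.25,-0.2,0,0,0]]'
cat >> h.py <<'E'
def rep(m=np.array([595.8,267.6,121])):
    s=arm.read_state(); p=s['position'];Rm=R.from_quat(s['ee_rot']).as_matrix(); tip=p+98.4*Rm[:,1]; d=tip-m; f=s['contact_force']-np.array([0,0,-2.2]); u=np.cross(Rm[:,0],A)
    print(round(s['clock'],2),"tip",tip.round(1),"axial %.1f u %.1f x %.1f"%(d@A,d@u,d@Rm[:,0]),"F ax %.1f u %.1f x %.1f"%(f@A,f@u,f@Rm[:,0]),s['gripper_width'].round(1),s['wrist_torque'].round(1))
E
python3 -c "from h import *;rep()"
```

```text
clock: 9.75
position: [547.5, 276.1, 204.1]
ee_rot: [0.666, 0.555, -0.319, -0.383]
contact_force: [-1.0, 0.4, -1.2]
gripper_width: 25.0Traceback (most recent call last):
  File "<string>", line 1, in <module>
    from h import *;rep()
                    ~~~^^
  File "h.py", line 34, in rep
    print(round(s['clock'],2),"tip",tip.round(1),"axial %.1f u %.1f x %.1f"%(d@A,d@u,d@Rm[:,0]),"F ax %.1f u %.1f x %.1f"%(f@A,f@u,f@Rm[:,0]),s['gripper_width'].round(1),s['wrist_torque'].round(1))
                                                                                                                                              ^^^^^^^^^^^^^^^^^^^^^^^^
AttributeError: 'float' object has no attribute 'round'
```

```bash
sed -i "s/s\['gripper_width'\].round(1)/round(s['gripper_width'],1)/" h.py; python3 -c "from h import *;rep()"; python3 -m inch '[[0,0,0.1,0,0,0,0],[0,0,0.2,0,0,0,0],[0,0,0.2,0,0,0,0]]'; python3 -c "from h import *;rep()"
```

```text
9.75 tip [596.1 267.2 119. ] axial -1.9 u -0.6 x -0.3 F ax 1.4 u -0.4 x 0.3 25.0 [0.2 1.4 0. ]
clock: 10.0
position: [548.8, 276.8, 204.7]
ee_rot: [0.666, 0.556, -0.318, -0.383]
contact_force: [-8.1, -0.1, 7.8]
gripper_width: 25.6
10.0 tip [597.7 268.1 119.7] axial -2.0 u 0.9 x 0.8 F ax 12.6 u -1.9 x -1.6 25.6 [-0.1  2.4 -0.3]
```

```bash
python3 -m inch '[[0,0,-0.25,0,0,0,0],[0,-0.1,-0.25,0,0,0,0],[0,-0.1,-0.1,0.05,0,0,0],[0,-0.1,0,0.05,0,0,0],[0,-0.1,0,0.05,0,0,0]]'; python3 -c "from h import *;rep()"; python3 -m inch '[[0,0,0,0.1,0,0,0],[0,-0.05,0,0.1,0,0,0],[0,-0.1,0,0.05,0,0,0]]'; python3 -c "from h import *;rep()"
```

```text
clock: 10.42
position: [548.3, 275.9, 204.4]
ee_rot: [0.666, 0.556, -0.318, -0.383]
contact_force: [-10.8, -0.3, 9.7]
gripper_width: 25.2
10.42 tip [597.2 267.1 119.4] axial -2.1 u 0.5 x -0.2 F ax 15.6 u -3.2 x -2.2 25.2 [-0.2  2.5 -0.4]
clock: 10.67
position: [547.7, 275.3, 204.1]
ee_rot: [0.665, 0.556, -0.318, -0.383]
contact_force: [-9.4, 1.5, 8.8]
gripper_width: 25.0
10.67 tip [596.6 266.6 119.1] axial -2.1 u -0.1 x -0.8 F ax 14.3 u -2.7 x -0.2 25.0 [ 0.2  2.3 -0.2]
```

```bash
python3 -m inch '[[0,0,-3,0,0,0,0],[0,-4,-3,0,0,0,0],[0,-7.8,-3,0,0,0,0],[0,-7.8,-3,0,0,0,0],[0,-7.8,-2,0,0,0,0],[0,-7.8,-1,0,0,0,0],[0,-7.8,-0.8,0,0,0,0],[0,-7.8,-0.8,0,0,0,0],[0,-7.8,-0.8,0,0,0,0]]'
python3 - <<'E'
from h import *
it=arm.get_image("top"); is_=arm.get_image("side")
a=crop("top",(255,185,45,40),15,"q1z",it); b=crop("side",(325,180,50,45),15,"q1sz",is_)
m=np.array([582.3,188.7,119.2]);rep(m); print(delta(m+A*98.4,RK))
E
```

```text
clock: 11.42
position: [529.4, 197.8, 208.4]
ee_rot: [0.666, 0.554, -0.32, -0.383]
contact_force: [-0.1, 1.0, -2.8]
gripper_width: 25.4
11.52 tip [578.  189.5 123.9] axial 6.2 u -1.4 x 0.0 F ax -0.6 u -0.9 x 1.5 25.4 [0.3 1.2 0. ]
(array([ 0.00640961,  0.62334605, -0.16561639]), array([0.14924975, 0.03015269, 0.04491464]))
```

View pics/q1z.png

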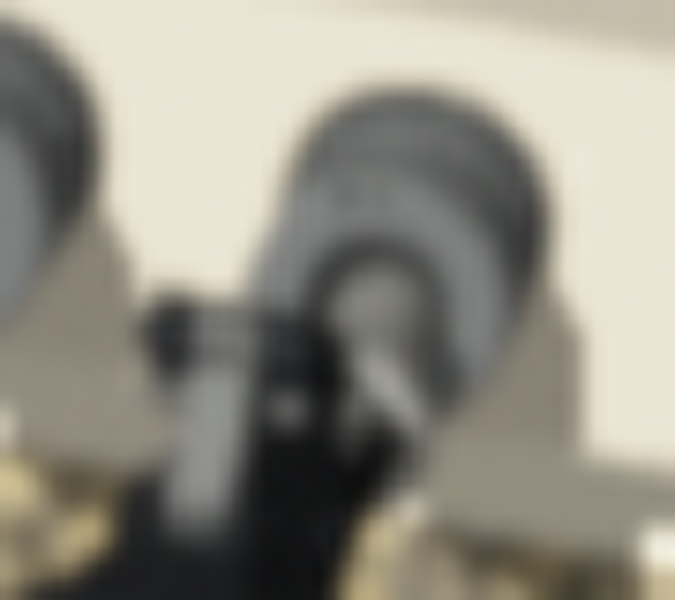

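View pics/q1sz.png

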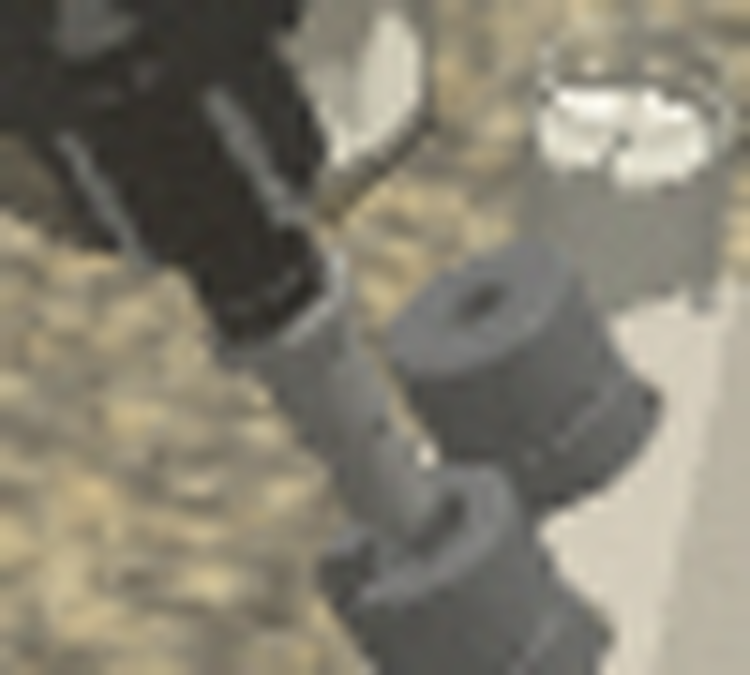

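```bash
python3 -m inch '[[0,0,0.3,-0.15,0,0,0],[0,0,0.8,-0.15,0,0,0],[0,0,1.3,-0.15,0,0,0],[0,0,1.8,-0.15,0,0,0],[0,0,2.4,-0.15,0,0,0],[0,0,2.4,-0.15,0,0,0],[0,0,2.4,-0.15,0,0,0]]'; python3 -c "from h import *;rep(np.array([582.3,188.7,119.2]))"
```

```text
clock: 12.1
position: [542.5, 195.6, 188.5]
ee_rot: [0.666, 0.555, -0.32, -0.383]
contact_force: [-0.3, -0.4, -2.4]
gripper_width: 25.1
12.1 tip [591.  186.7 103.4] axial -18.2 u -0.1 x -0.4 F ax -0.1 u -0.3 x -0.4 25.1 [0.3 1.3 0. ]
```

Go step enters freely, already 18 mm deep. I'll bring the no-go step up to the mouth at 28 mm.

```bash
python3 -m inch '[[0,0,0.4,0,0,0,0],[0,0,0.8,0,0,0,0],[0,0,0.9,0,0,0,0],[0,0,1.0,0,0,0,0],[0,0,1.1,0,0,0,0],[0,0,1.1,0,0,0,0],[0,0,1.1,0,0,0,0]]'; python3 -c "from h import *;rep(np.array([582.3,188.7,119.2]))"; python3 -m inch '[[0,0,0.1,0,0,0,0],[0,0,0.2,0,0,0,0],[0,0,0.2,0,0,0,0]]';python3 -c "from h import *;rep(np.array([582.3,188.7,119.2]))"
```

```text
clock: 12.68
position: [548.0, 195.1, 180.4]
ee_rot: [0.666, 0.555, -0.319, -0.383]
contact_force: [-5.2, 0.8, 4.4]
gripper_width: 25.3
12.68 tip [596.8 186.3  95.4] axial -28.0 u 0.8 x 0.2 F ax 8.3 u -1.2 x -0.2 25.3 [ 0.1  1.7 -0.1]
clock: 12.93
position: [549.4, 195.6, 180.8]
ee_rot: [0.666, 0.557, -0.317, -0.382]
contact_force: [-13.2, 0.6, 14.5]
gripper_width: 25.1
12.93 tip [598.5 187.   95.9] axial -28.3 u 2.4 x 1.1 F ax 21.0 u -3.0 x -1.8 25.1 [-0.2  2.5 -0.4]
```

```bash
python3 -m inch '[[0,0,-0.5,0,0,0,0],[0,0,-0.5,0,0,0,0],[0,0,-0.5,0,0,0,0],[0,0,-0.5,0,0,0,0]]'; python3 -c "from h import *;rep(np.array([582.3,188.7,119.2]))"; python3 -m inch '[[0,0,0,0.15,0,0,0],[0,0,0,0.3,0,0,0],[0,0,0,0.3,0,0,0]]';python3 -c "from h import *;rep(np.array([582.3,188.7,119.2]))"; python3 -m inch '[[0,0,0,-0.3,0,0,0],[0,0,0,-0.6,0,0,0],[0,0,0,-0.6,0,0,0],[0,0,0,-0.6,0,0,0]]';python3 -c "from h import *;rep(np.array([582.3,188.7,119.2]))"
```

```text
clock: 13.27
position: [546.4, 195.0, 181.4]
ee_rot: [0.666, 0.555, -0.32, -0.383]
contact_force: [-0.8, 0.0, -2.2]
gripper_width: 25.2
13.27 tip [594.9 186.1  96.3] axial -26.3 u -0.3 x -0.3 F ax 0.4 u -0.7 x -0.1 25.2 [ 0.2  1.3 -0. ]
clock: 13.52
position: [543.5, 195.2, 179.6]
ee_rot: [0.666, 0.554, -0.32, -0.383]
contact_force: [-0.4, -0.2, -2.3]
gripper_width: 25.1
13.52 tip [592.  186.2  94.4] axial -26.4 u -3.7 x -0.7 F ax 0.1 u -0.4 x -0.3 25.1 [ 0.3  1.4 -0. ]
clock: 13.85
position: [549.0, 194.6, 183.2]
ee_rot: [0.666, 0.555, -0.319, -0.384]
contact_force: [-0.4, 0.8, -2.2]
gripper_width: 25.1
13.85 tip [597.6 185.7  98. ] axial -26.1 u 2.9 x -0.2 F ax 0.3 u -0.5 x 0.8 25.1 [0.3 1.7 0. ]
```

```bash
python3 -m inch '[[0,0,0,-0.1,0,0,0],[0,0,0,-0.2,0,0,0],[0,0,0,-0.2,0,0,0]]';python3 -c "from h import *;rep(np.array([582.3,188.7,119.2]))"; python3 -m inch '[[0,0,0,0.4,0,0,0],[0,0,0,0.75,0,0,0],[0,0,0,0.9,0,0,0],[0,0,0,0.9,0,0,0]]';python3 -c "from h import *;rep(np.array([582.3,188.7,119.2]))"
```

```text
clock: 14.1
position: [550.2, 194.2, 183.9]
ee_rot: [0.665, 0.555, -0.32, -0.384]
contact_force: [-3.1, 1.2, -2.6]
gripper_width: 25.2
14.1 tip [598.7 185.4  98.7] axial -26.1 u 4.3 x -0.3 F ax 1.3 u -3.0 x 0.6 25.2 [ 0.5  2.4 -0. ]
clock: 14.43
position: [542.8, 195.4, 179.8]
ee_rot: [0.666, 0.555, -0.319, -0.383]
contact_force: [-0.3, -0.7, -2.9]
gripper_width: 25.5
14.43 tip [591.4 186.5  94.7] axial -25.9 u -4.1 x -0.6 F ax -0.5 u -0.5 x -0.7 25.5 [ 0.2  1.3 -0. ]
```

```bash
python3 -m inch '[[0,0,0,0.1,0,0,0],[0,0,0,0.2,0,0,0],[0,0,0,0.2,0,0,0]]';python3 -c "from h import *;rep(np.array([582.3,188.7,119.2]))"; python3 -m inch '[[0,0.1,0,-0.3,0,0,0],[0,0.3,0,-0.5,0,0,0],[0,0.3,0,-0.5,0,0,0],[0,0.3,0,-0.5,0,0,0]]';python3 -c "from h import *;rep(np.array([582.3,188.7,119.2]))"
```

```text
clock: 14.68
position: [541.3, 195.9, 178.9]
ee_rot: [0.666, 0.555, -0.319, -0.383]
contact_force: [-0.9, 0.1, -1.9]
gripper_width: 25.3
14.68 tip [589.9 187.   93.8] axial -25.9 u -5.9 x -0.3 F ax 0.7 u -0.6 x -0.1 25.3 [0.3 1.3 0. ]
clock: 15.02
position: [546.4, 198.5, 181.5]
ee_rot: [0.666, 0.555, -0.319, -0.383]
contact_force: [-0.3, 0.2, -1.0]
gripper_width: 25.0
15.02 tip [595.  189.6  96.4] axial -25.9 u -0.7 x 3.2 F ax 1.2 u 0.3 x 0.1 25.0 [ 0.3  1.3 -0. ]
```

```bash
python3 -m inch '[[0,-0.3,0,0,0,0,0],[0,-0.3,0,0,0,0,0],[0,-0.3,0,0,0,0,0],[0,-0.3,0,0,0,0,0]]'
python3 - <<'E'
from h import *
it=arm.get_image("top"); is_=arm.get_image("side")
a=crop("top",(255,185,45,40),15,"q2z",it); b=crop("side",(325,180,50,45),15,"q2sz",is_)
m=np.array([582.3,188.7,119.2]);rep(m)
E
```

```text
clock: 15.35
position: [545.5, 195.0, 181.3]
ee_rot: [0.666, 0.555, -0.319, -0.383]
contact_force: [0.3, -0.7, -2.3]
gripper_width: 25.3
15.45 tip [594.1 186.2  96.2] axial -26.0 u -1.0 x -0.4 F ax 0.0 u -0.4 x -0.3 25.2 [ 0.2  1.3 -0. ]
```

View pics/q2z.png

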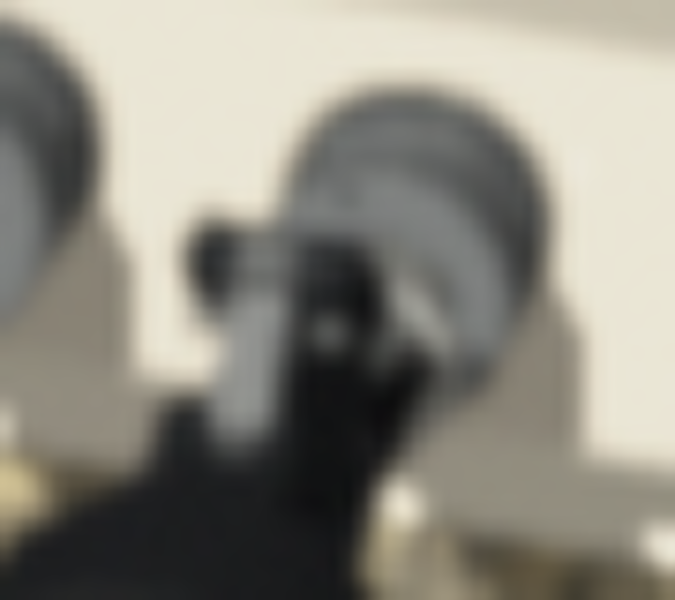

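View pics/q2sz.png

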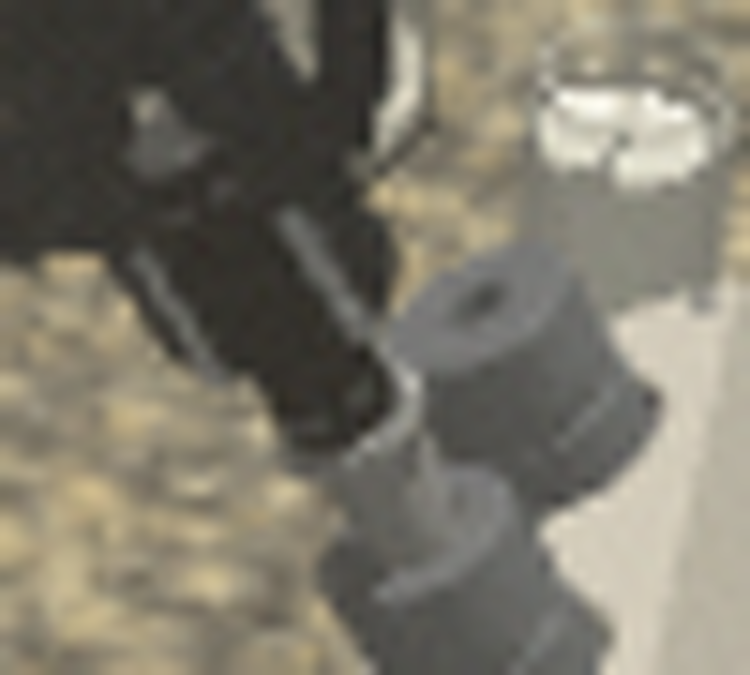

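```bash
python3 -m inch '[[0,0,0.15,0,0,0,0],[0,0,0.3,0,0,0,0],[0,0,0.35,0,0,0,0],[0,0,0.35,0,0,0,0]]';python3 -c "from h import *;rep(np.array([582.3,188.7,119.2]))"; python3 -m inch '[[0,0,0,0.1,0,0,0],[0,0,0,0.2,0,0,0],[0,0,0,0.2,0,0,0]]';python3 -c "from h import *;rep(np.array([582.3,188.7,119.2]))"
```

```text
clock: 15.78
position: [547.7, 195.3, 179.7]
ee_rot: [0.666, 0.556, -0.318, -0.383]
contact_force: [-5.8, 0.6, 5.6]
gripper_width: 25.4
15.78 tip [596.5 186.5  94.8] axial -28.4 u 0.2 x 0.4 F ax 9.7 u -1.1 x -0.4 25.4 [ 0.1  1.8 -0.1]
clock: 16.03
position: [546.5, 195.5, 179.0]
ee_rot: [0.666, 0.555, -0.318, -0.383]
contact_force: [-2.4, -0.3, 5.4]
gripper_width: 25.5
16.03 tip [595.3 186.6  94.1] axial -28.4 u -1.1 x 0.3 F ax 7.8 u 1.8 x -0.8 25.5 [-0.2  0.7 -0.2]
```

```bash
python3 -m inch '[[0,0.1,0,0,0,0,0],[0,0.2,0,0,0,0,0],[0,0.2,0,0,0,0,0]]';python3 -c "from h import *;rep(np.array([582.3,188.7,119.2]))"; python3 -m inch '[[0,0,0,0.1,0,0,0],[0,0,0,0.2,0,0,0],[0,0,0,0.2,0,0,0]]';python3 -c "from h import *;rep(np.array([582.3,188.7,119.2]))";  python3 -m inch '[[0,-0.1,0,0,0,0,0],[0,-0.2,0,0,0,0,0],[0,-0.3,0,0,0,0,0]]';python3 -c "from h import *;rep(np.array([582.3,188.7,119.2]))"
```

```text
clock: 16.28
position: [545.8, 197.2, 176.7]
ee_rot: [0.665, 0.555, -0.32, -0.384]
contact_force: [0.4, 0.4, -2.2]
gripper_width: 25.0
16.28 tip [594.3 188.3  91.6] axial -29.8 u -3.6 x 1.8 F ax -0.2 u 0.3 x 0.5 25.0 [0.3 1.3 0. ]
clock: 16.53
position: [544.1, 197.3, 175.8]
ee_rot: [0.666, 0.555, -0.32, -0.383]
contact_force: [-0.0, -0.7, -1.5]
gripper_width: 24.8
16.53 tip [592.6 188.4  90.6] axial -29.8 u -5.5 x 1.6 F ax 0.6 u 0.5 x -0.7 24.8 [0.2 1.  0. ]
clock: 16.78
position: [543.6, 194.9, 176.1]
ee_rot: [0.665, 0.555, -0.319, -0.384]
contact_force: [0.1, 1.6, -1.2]
gripper_width: 25.1
16.78 tip [592.2 186.1  91. ] axial -29.6 u -5.3 x -0.8 F ax 0.9 u 0.3 x 1.6 25.1 [0.6 1.1 0.2]
```

The reading dropped past the shoulder position with the force gone (axial −29.8), so the no-go step seems to be entering. I'll confirm by going deeper.

```bash
python3 -m inch '[[0,0.1,0,-0.1,0,0,0],[0,0.1,0.2,-0.1,0,0,0],[0,0.1,0.4,-0.1,0,0,0],[0,0.1,0.4,-0.1,0,0,0]]';python3 -c "from h import *;rep(np.array([582.3,188.7,119.2]))"; python3 -m inch '[[0,0,0.2,0,0,0,0],[0,0,0.5,0,0,0,0],[0,0,0.8,0,0,0,0],[0,0,0.8,0,0,0,0]]';python3 -c "from h import *;rep(np.array([582.3,188.7,119.2]))"
```

```text
clock: 17.12
position: [546.7, 194.7, 172.8]
ee_rot: [0.666, 0.555, -0.32, -0.383]
contact_force: [-0.2, 0.6, -3.0]
gripper_width: 25.1
17.12 tip [595.2 185.8  87.6] axial -33.9 u -4.4 x -0.6 F ax -0.5 u -0.7 x 0.6 25.1 [0.3 1.2 0. ]
clock: 17.45
position: [550.7, 193.9, 165.6]
ee_rot: [0.666, 0.554, -0.32, -0.383]
contact_force: [0.8, 0.7, -2.8]
gripper_width: 25.3
17.45 tip [599.2 184.9  80.5] axial -42.2 u -4.3 x -0.7 F ax -0.8 u 0.3 x 0.9 25.3 [0.4 1.2 0.1]
```

```bash
python3 -m inch '[[0,0,-1.5,0,0,0,0],[0,0,-3.5,0,0,0,0],[0,0,-5.5,0,0,0,0],[0,0,-6.5,0,0,0,0],[0,-4,-6.5,0,0,0,0],[0,-7.8,-6.5,-0.1,0,0,0],[0,-7.8,-6.5,-0.1,0,0,0],[0,-7.8,-6,-0.1,0,0,0],[0,-7.8,-5.2,-0.1,0,0,0],[0,-7.8,-5.0,-0.1,0,0,0],[0,-7.8,-5.0,-0.1,0,0,0],[0,-7.8,-5.0,-0.1,0,0,0]]'
python3 - <<'E'
from h import *
it=arm.get_image("top"); is_=arm.get_image("side")
cv2.imwrite("pics/it2.png",it[:,:,::-1]);cv2.imwrite("pics/is2.png",is_[:,:,::-1])
a=crop("top",(232,178,110,50),7,"v1z",it); b=crop("side",(320,180,65,70),8.5,"v1sz",is_)
m=np.array([582.3,188.7,119.2])-80*np.array([.181,.983,0]);print(m);rep(m)
E
```

```text
clock: 18.45
position: [512.7, 121.4, 209.9]
ee_rot: [0.666, 0.554, -0.32, -0.383]
contact_force: [-0.4, -0.6, -2.3]
gripper_width: 25.0
[567.82 110.06 119.2 ]
18.55 tip [561.4 113.1 125.2] axial 8.7 u -2.9 x 1.8 F ax 0.6 u -0.0 x -0.4 25.4 [0.3 1.3 0. ]
```

View pics/v1z.png

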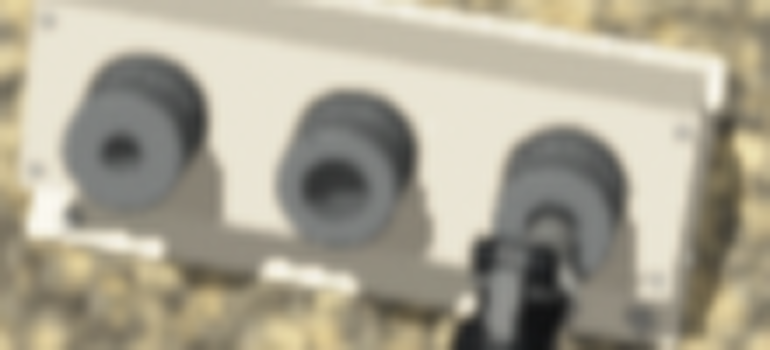

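View pics/v1sz.png

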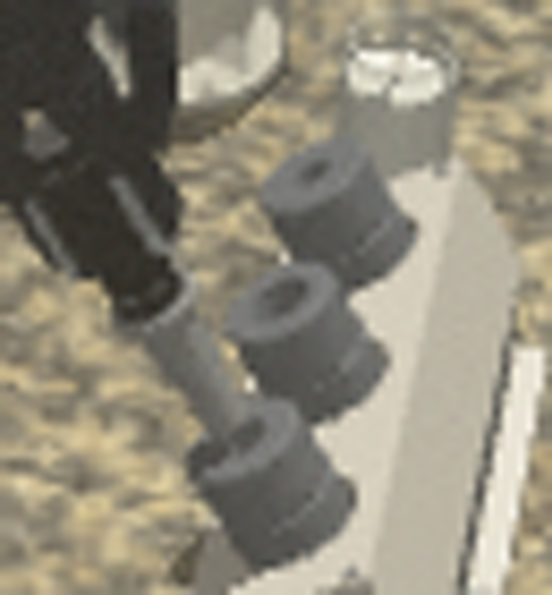

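```bash
python3 -m inch '[[0,-0.15,0,-0.12,0,0,0],[0,-0.15,0.4,-0.12,0,0,0],[0,-0.15,0.7,-0.12,0,0,0],[0,-0.15,0.9,-0.12,0,0,0],[0,-0.15,1.1,-0.12,0,0,0],[0,-0.15,1.1,-0.12,0,0,0]]'; python3 -c "from h import *;rep(np.array([567.8,110.1,119.2]))"
```

```text
clock: 19.05
position: [518.9, 119.2, 200.8]
ee_rot: [0.666, 0.555, -0.32, -0.383]
contact_force: [-0.2, 0.0, -2.4]
gripper_width: 25.3
19.05 tip [567.5 110.3 115.7] axial -2.8 u -2.1 x 0.1 F ax -0.1 u -0.2 x -0.0 25.3 [0.4 1.4 0.1]
```

```bash
python3 -m inch '[[0,0,0.2,0,0,0,0],[0,0,0.4,0,0,0,0],[0,0,0.6,0,0,0,0],[0,0,0.6,0,0,0,0]]'; python3 -c "from h import *;rep(np.array([567.8,110.1,119.2]))"
```

```text
clock: 19.38
position: [521.9, 118.5, 195.5]
ee_rot: [0.666, 0.555, -0.32, -0.383]
contact_force: [-0.4, 0.1, -2.0]
gripper_width: 25.3
19.38 tip [570.4 109.5 110.4] axial -9.0 u -2.1 x -0.1 F ax 0.4 u -0.3 x -0.0 25.3 [0.4 1.4 0.1]
```

```bash
python3 -m inch '[[0,0,0.5,0,0,0,0],[0,0,1.0,0,0,0,0],[0,0,1.5,0,0,0,0],[0,0,1.6,0,0,0,0],[0,0,1.6,0,0,0,0]]'; python3 -c "from h import *;rep(np.array([567.8,110.1,119.2]))"; python3 -m inch '[[0,0,0.1,0,0,0,0],[0,0,0.2,0,0,0,0],[0,0,0.3,0,0,0,0],[0,0,0.35,0,0,0,0],[0,0,0.35,0,0,0,0]]'; python3 -c "from h import *;rep(np.array([567.8,110.1,119.2]))"
```

```text
clock: 19.8
position: [529.7, 116.7, 181.7]
ee_rot: [0.666, 0.554, -0.32, -0.384]
contact_force: [0.0, 0.2, -3.8]
gripper_width: 25.2
19.8 tip [578.2 107.7  96.5] axial -25.0 u -2.1 x -0.4 F ax -1.4 u -0.8 x 0.2 25.2 [0.4 1.5 0. ]
clock: 20.22
position: [531.7, 117.3, 179.5]
ee_rot: [0.666, 0.555, -0.319, -0.383]
contact_force: [-1.3, 0.7, -0.5]
gripper_width: 25.2
20.22 tip [580.3 108.4  94.4] axial -27.8 u -1.4 x 0.6 F ax 2.1 u -0.4 x 0.5 25.2 [0.6 1.5 0.1]
```

```bash
python3 -m inch '[[0,0,0.1,0,0,0,0],[0,0,0.15,0,0,0,0],[0,0,0.15,0,0,0,0]]'; python3 -c "from h import *;rep(np.array([567.8,110.1,119.2]))"; python3 -m inch '[[0,0,0,0.1,0,0,0],[0,0,0,0.2,0,0,0],[0,0,0,0.2,0,0,0]]'; python3 -c "from h import *;rep(np.array([567.8,110.1,119.2]))"; python3 -m inch '[[0,-0.1,0,0.0,0,0,0],[0,-0.2,0,0.0,0,0,0],[0,-0.2,0,0,0,0,0]]'; python3 -c "from h import *;rep(np.array([567.8,110.1,119.2]))"; python3 -m inch '[[0,0.2,0,0.0,0,0,0],[0,0.35,0,0.0,0,0,0],[0,0.35,0,0,0,0,0]]'; python3 -c "from h import *;rep(np.array([567.8,110.1,119.2]))"
```

```text
clock: 20.47
position: [532.3, 117.7, 179.6]
ee_rot: [0.665, 0.556, -0.318, -0.383]
contact_force: [-10.2, 2.5, 9.6]
gripper_width: 25.4
20.47 tip [581.1 109.   94.6] axial -28.0 u -0.8 x 1.3 F ax 15.5 u -3.2 x 0.6 25.4 [0.6 2.5 0. ]
clock: 20.72
position: [531.3, 117.9, 179.0]
ee_rot: [0.666, 0.556, -0.318, -0.382]
contact_force: [-5.6, 1.9, 5.8]
gripper_width: 25.0
20.72 tip [580.3 109.1  94.1] axial -28.0 u -1.8 x 1.2 F ax 9.8 u -1.0 x 0.8 25.0 [0.5 1.5 0.1]
clock: 20.97
position: [531.2, 116.6, 179.2]
ee_rot: [0.665, 0.557, -0.318, -0.383]
contact_force: [-4.8, 2.7, 5.8]
gripper_width: 25.4
20.97 tip [580.2 108.   94.3] axial -27.9 u -1.6 x 0.1 F ax 9.5 u -0.5 x 1.9 25.4 [0.9 1.4 0.4]
clock: 21.22
position: [531.5, 118.6, 179.0]
ee_rot: [0.667, 0.555, -0.318, -0.382]
contact_force: [-6.3, 0.7, 7.9]
gripper_width: 25.0
21.22 tip [580.5 109.6  94.1] axial -28.0 u -1.7 x 1.8 F ax 12.0 u -0.4 x -0.4 25.0 [-0.2  1.7 -0.3]
```

```bash
python3 -m inch '[[0,-0.1,0,0.1,0,0,0],[0,-0.1,0,0.2,0,0,0],[0,-0.1,0,0.2,0,0,0]]'; python3 -c "from h import *;rep(np.array([567.8,110.1,119.2]))"; python3 -m inch '[[0,-0.1,0,0.1,0,0,0],[0,-0.2,0,0.1,0,0,0],[0,-0.2,0,0.1,0,0,0]]'; python3 -c "from h import *;rep(np.array([567.8,110.1,119.2]))"
```

```text
clock: 21.47
position: [530.8, 118.1, 178.6]
ee_rot: [0.667, 0.556, -0.317, -0.382]
contact_force: [-2.5, 0.0, 6.3]
gripper_width: 25.3
21.47 tip [579.8 109.2  93.8] axial -28.0 u -2.3 x 1.3 F ax 8.6 u 2.1 x -0.4 25.3 [ 0.   0.4 -0.1]
clock: 21.72
position: [529.8, 117.1, 178.3]
ee_rot: [0.666, 0.557, -0.317, -0.382]
contact_force: [-1.9, 2.3, 5.9]
gripper_width: 25.2
21.72 tip [578.9 108.4  93.4] axial -27.9 u -3.2 x 0.3 F ax 8.2 u 2.0 x 1.9 25.2 [0.6 0.3 0.3]
```

Sleeve 3: the go step entered freely and the no-go shoulder stopped at 28 mm everywhere I searched, so it is right. Its centre lay about 2 mm down-slope of my first estimate, so I'll recheck sleeve 1 at that corrected centre before calling it tight.

```bash
python3 -m inch '[[0,0,-1.5,0,0,0,0],[0,0,-3.5,0,0,0,0],[0,0,-5.5,0,0,0,0],[0,0,-6,0,0,0,0],[0,4,-6,0,0,0,0],[0,8,-6,0,0,0,0],[0,12,-6,0,0,0,0],[0,16,-6,0,0,0,0],[0,16,-5,0,0,0,0],[0,16,-4,0,0,0,0],[0,16,-3.3,0,0,0,0],[0,16,-3.3,0,0,0,0],[0,16,-3.3,0,0,0,0],[0,16,-3.3,0,0,0,0]]'; python3 -c "from h import *;m=np.array([596.8,267.4,119.2]);rep(m);u=np.array([.85,-.157,.5]);print(delta(m+A*98.4-2*u,RK))"
```

```text
clock: 22.88
position: [540.3, 276.2, 204.0]
ee_rot: [0.666, 0.555, -0.319, -0.383]
contact_force: [0.4, -0.5, -2.4]
gripper_width: 25.1
22.88 tip [588.9 267.2 118.9] axial 3.6 u -6.9 x -1.6 F ax -0.4 u 0.3 x -0.4 25.1 [0.2 1.3 0. ]
(array([ 0.16299511,  0.3595627 , -0.51176177]), array([0.13004749, 0.00908577, 0.00043522]))
```

```bash
python3 -m inch '[[0,0.16,0,-0.25,0,0,0],[0,0.16,0,-0.5,0,0,0],[0,0.16,0,-0.5,0,0,0],[0,0.16,0.2,-0.5,0,0,0],[0,0.16,0.4,-0.5,0,0,0],[0,0.16,0.45,-0.5,0,0,0],[0,0.16,0.45,-0.5,0,0,0]]'; python3 -c "from h import *;m=np.array([596.8,267.4,119.2]);rep(m)";  python3 -m inch '[[0,0,0.1,0.05,0,0,0],[0,0,0.15,0.1,0,0,0],[0,0,0.15,0.1,0,0,0]]'; python3 -c "from h import *;m=np.array([596.8,267.4,119.2]);rep(m)";python3 -m inch '[[0,0,0,0.1,0,0,0],[0,0,0,0.1,0,0,0]]'; python3 -c "from h import *;m=np.array([596.8,267.4,119.2]);rep(m)"
```

```text
clock: 23.47
position: [547.2, 277.3, 203.6]
ee_rot: [0.666, 0.556, -0.319, -0.383]
contact_force: [-5.7, -0.1, 3.3]
gripper_width: 24.8
23.47 tip [595.9 268.5 118.6] axial 0.0 u -1.2 x 0.9 F ax 7.6 u -2.1 x -1.1 24.8 [ 0.1  1.8 -0.1]
clock: 23.72
position: [547.2, 277.7, 203.4]
ee_rot: [0.666, 0.556, -0.318, -0.383]
contact_force: [-9.1, 0.2, 9.6]
gripper_width: 25.2
23.72 tip [596.2 269.  118.5] axial -0.1 u -1.1 x 1.4 F ax 14.7 u -1.9 x -1.4 25.2 [-0.3  2.2 -0.4]
clock: 23.88
position: [546.7, 277.6, 203.2]
ee_rot: [0.666, 0.556, -0.318, -0.382]
contact_force: [-6.9, -0.2, 9.2]
gripper_width: 25.2
23.88 tip [595.7 268.9 118.3] axial -0.1 u -1.6 x 1.3 F ax 13.2 u -0.1 x -1.4 25.2 [-0.4  1.4 -0.4]
```

```bash
python3 -m inch '[[0,-0.1,0,0.1,0,0,0],[0,-0.15,0,0.1,0,0,0],[0,-0.15,0,0.1,0,0,0]]'; python3 -c "from h import *;m=np.array([596.8,267.4,119.2]);rep(m)";python3 -m inch '[[0,-0.05,0,0.1,0,0,0],[0,-0.05,0,0.15,0,0,0]]'; python3 -c "from h import *;m=np.array([596.8,267.4,119.2]);rep(m)"
```

```text
clock: 24.13
position: [546.2, 277.0, 203.1]
ee_rot: [0.666, 0.557, -0.317, -0.383]
contact_force: [-3.8, -0.1, 7.7]
gripper_width: 25.1
24.13 tip [595.2 268.4 118.2] axial -0.0 u -2.0 x 0.7 F ax 10.4 u 1.7 x -0.7 25.1 [-0.1  0.7 -0.1]
clock: 24.3
position: [545.3, 276.9, 202.6]
ee_rot: [0.666, 0.557, -0.317, -0.382]
contact_force: [-0.7, 0.3, 5.9]
gripper_width: 25.1
24.3 tip [594.4 268.3 117.8] axial 0.0 u -2.9 x 0.4 F ax 7.4 u 3.4 x 0.2 25.1 [-0.  -0.2  0. ]
```

```bash
python3 -m inch '[[0,0,-2,0,0,0,0],[0,0,-5,0,0,0,0],[0,0,-5,0,0,0,0],[0,0,-5,0,0,0,0]]'; python3 -c "
from h import *
np.set_printoptions(precision=2,suppress=True)
rep(np.array([596.8,267.4,119.2]));print(delta([427.7,-65.9,190],DN))"
```

```text
clock: 24.63
position: [518.9, 280.9, 243.7]
ee_rot: [0.665, 0.556, -0.318, -0.384]
contact_force: [0.3, -0.0, -1.6]
gripper_width: 25.0
24.63 tip [567.6 272.3 158.7] axial 49.0 u -5.9 x -0.2 F ax 0.3 u 0.6 x 0.0 25.0 [ 0.2  1.3 -0. ]
(array([-35.77,   3.16,   5.02]), array([30.2 , -6.73, -1.61]))
```

```bash
python3 -m inch '[[0,-35.8,3.2,5,30.2,-6.7,-1.6],[0,-35.8,3.2,5,30.2,-6.7,-1.6],[0,-35.8,3.2,5,30.2,-6.7,-1.6],[0,-35.8,3.2,5,30.2,-6.7,-1.6],[0,-35.8,3.2,5,30.2,-6.7,-1.6],[0,-35.8,3.2,5,30.2,-6.7,-1.6],[0,-35.8,3.2,5,30.2,-6.7,-1.6],[0,-35.8,3.2,5,30.2,-6.7,-1.6],[0,-35.8,3.2,5,30.2,-6.7,-1.6],[0,-35.8,3.2,5,30.2,-6.7,-1.6],[0,-35.8,3.2,5,30.2,-6.7,-1.6],[0,-35.8,3.2,5,30.2,-6.7,-1.6],[0,-35.8,3.2,5,30.2,-6.7,-1.6],[0,-35.8,3.2,5,30.2,-6.7,-1.6],[0,-35.8,3.2,5,30.2,-6.7,-1.6]]'
python3 - <<'E'
from h import *
np.set_printoptions(precision=2,suppress=True)
b=crop("side",(270,220,60,75),8,"h1s"); crop("top",(350,240,60,50),10,"h1t")
s=arm.read_state();print(s['clock'],s['position'],s['contact_force'],delta([427.7,-65.9,190],DN))
E
```

```text
clock: 25.88
position: [428.1, -66.7, 189.3]
ee_rot: [0.516, 0.483, -0.486, -0.515]
contact_force: [-0.2, 0.3, -2.6]
gripper_width: 24.9
25.9833 [428.05 -66.51 189.39] [-0.2   0.91 -2.48] (array([ 0.06, -0.06,  0.04]), array([-0.1 , -0.01, -0.19]))
```

View pics/h1s.png

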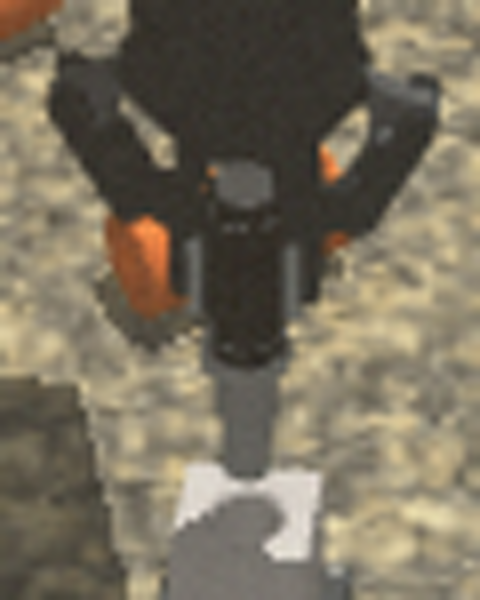

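View pics/h1t.png

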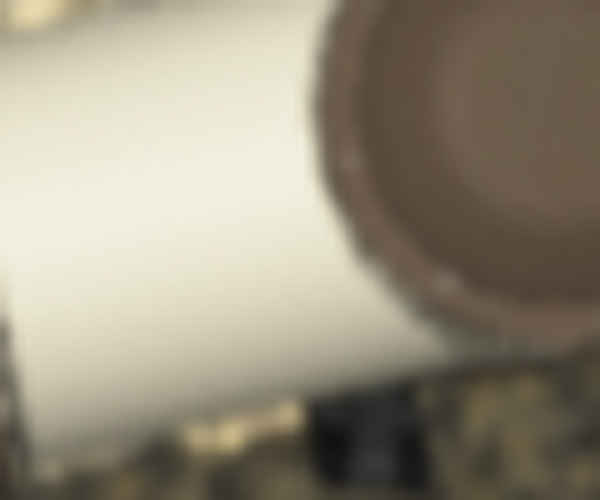

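```bash
python3 -m inch '[[0,0.06,1.5,0.04,0.1,0,-0.1],[0,0.06,3,0.04,0.1,0,-0.1],[0,0.06,4,0.04,0.1,0,-0.1],[0,0.06,4.8,0.04,0.1,0,-0.1],[0,0.06,4.8,0.04,0.1,0,-0.1],[0,0.06,4.8,0.04,0.1,0,-0.1]]'; python3 -c "
from h import *
np.set_printoptions(precision=2,suppress=True)
print(delta([427.7,-65.9,107.4],DN),arm.read_state()['contact_force'])"
```

```text
clock: 26.48
position: [427.4, -66.5, 141.4]
ee_rot: [-0.515, -0.483, 0.486, 0.516]
contact_force: [-0.2, -0.1, -1.7]
gripper_width: 25.1
(array([ 0.06,  3.4 , -0.04]), array([-0.23, -0.03, -0.11])) [-0.24 -0.07 -1.73]
```

```bash
python3 -m inch '[[0,0.06,0.6,-0.04,0,0,0],[0,0.06,1.2,-0.04,0,0,0],[0,0.06,1.6,-0.04,0,0,0],[0,0.06,1.6,-0.04,0,0,0]]';  python3 -m inch '[[0,0,0.6,0,0,0,0],[0,0,1.2,0,0,0,0],[0,0,1.5,0,0,0,0],[0,0,1.5,0,0,0,0]]'; python3 -c "
from h import *
np.set_printoptions(precision=2,suppress=True)
print(delta([427.7,-65.9,107.4],DN),arm.read_state()['contact_force'])"
```

```text
clock: 26.82
position: [426.8, -66.3, 124.6]
ee_rot: [-0.514, -0.482, 0.486, 0.516]
contact_force: [-0.4, -0.5, -1.8]
gripper_width: 25.4
clock: 27.15
position: [426.8, -66.4, 109.5]
ee_rot: [-0.514, -0.482, 0.486, 0.516]
contact_force: [-0.5, -0.1, -2.3]
gripper_width: 25.4
(array([ 0.06,  0.21, -0.09]), array([-0.33, -0.1 , -0.11])) [-0.52 -0.07 -2.34]
```

```bash
python3 -m inch '[[0,0,0.15,0,0,0,0],[0,0,0.15,0,0,0,0],[0,0,0.15,0,0,0,0]]'; python3 -m inch '[[1,0,0.15,0,0,0,0],[1,0,0.15,0,0,0,0],[1,0,0.15,0,0,0,0],[1,0,0.15,0,0,0,0],[1,0,0.15,0,0,0,0],[1,0,0.15,0,0,0,0],[1,0,0.15,0,0,0,0],[1,0,-4,0,0,0,0],[1,0,-8,0,0,0,0],[1,0,-12,0,0,0,0],[1,0,-13,0,0,0,0],[1,0,-13,0,0,0,0]]'
python3 - <<'E'
from h import *
crop("side",(270,220,60,95),6.2,"h2s")
E
```

```text
clock: 27.4
position: [427.6, -66.3, 109.0]
ee_rot: [-0.515, -0.483, 0.485, 0.516]
contact_force: [-0.3, 1.3, -1.3]
gripper_width: 25.4
clock: 28.4
position: [430.0, -65.9, 242.8]
ee_rot: [0.517, 0.486, -0.483, -0.514]
contact_force: [-0.5, -0.1, -0.8]
gripper_width: 85.3
```

View pics/h2s.png

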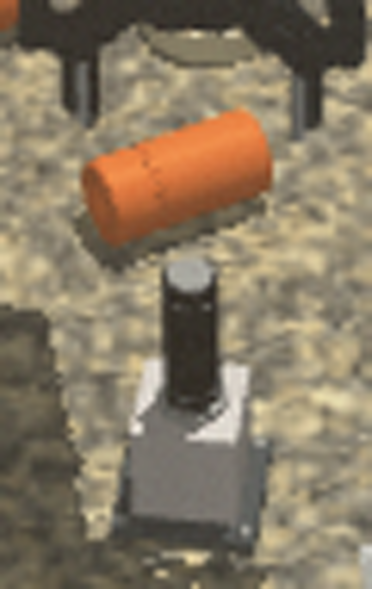

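The gauge is home: its cap is at side px (300.6,263.9) against (300.5,264.1) originally. Next is sleeve 1 (tight), to the wide bay.

```bash
cat >> h.py <<'E'
U=np.array([.85,-.157,.5])
C=[np.array([595.3,267.7,118.3]),np.array([580.8,189,118.3])]
BW=np.array([575.9,-190.2,4.]);BN=np.array([585.4,-299.2,4.])
E
python3 - <<'E'
from h import *
np.set_printoptions(precision=2,suppress=True)
print(delta(C[0]+A*70,RK), arm.read_state()['clock'])
print("dropper",atz("top",(361.5,184.5),70),tri((376.6,279.1),(361.5,184.5)), "vial",atz("top",(193,189.6),60))
E
```

```text
(array([ 34.76,   6.14, -11.08]), array([-29.95,   6.69,   1.79])) 28.45
dropper [641.33 -24.2   70.  ] [648.17 -25.46  50.55] vial [632.63 426.77  60.  ]
```

```bash
python3 -m inch '[[1,34.8,6.1,-11.1,-30,6.7,1.8],[1,34.8,6.1,-11.1,-30,6.7,1.8],[1,34.8,6.1,-11.1,-30,6.7,1.8],[1,34.8,6.1,-11.1,-30,6.7,1.8],[1,34.8,6.1,-11.1,-30,6.7,1.8],[1,34.8,6.1,-11.1,-30,6.7,1.8],[1,34.8,6.1,-11.1,-30,6.7,1.8],[1,34.8,6.1,-11.1,-30,6.7,1.8],[1,34.8,6.1,-11.1,-30,6.7,1.8],[1,34.8,6.1,-11.1,-30,6.7,1.8],[1,34.8,6.1,-11.1,-30,6.7,1.8],[1,34.8,6.1,-11.1,-30,6.7,1.8],[1,34.8,6.1,-11.1,-30,6.7,1.8],[1,34.8,6.1,-11.1,-30,6.7,1.8]]'
python3 - <<'E'
from h import *
np.set_printoptions(precision=2,suppress=True)
crop("side",(310,140,90,110),5.3,"p1s")
s=arm.read_state();print(s['clock'],s['joints'],s['contact_force'],delta(C[0]-A*15,RK))
E
```

```text
clock: 29.62
position: [559.6, 275.7, 173.5]
ee_rot: [0.665, 0.553, -0.324, -0.384]
contact_force: [-0.2, -0.8, 0.2]
gripper_width: 85.1
29.6667 [ 0.76  0.31 -0.7   1.07 -0.48 -1.9 ] [ 0.51 -1.49  0.94] (array([ 0.07,  8.16, -0.43]), array([-0.36,  0.2 , -0.28]))
```

View pics/p1s.png

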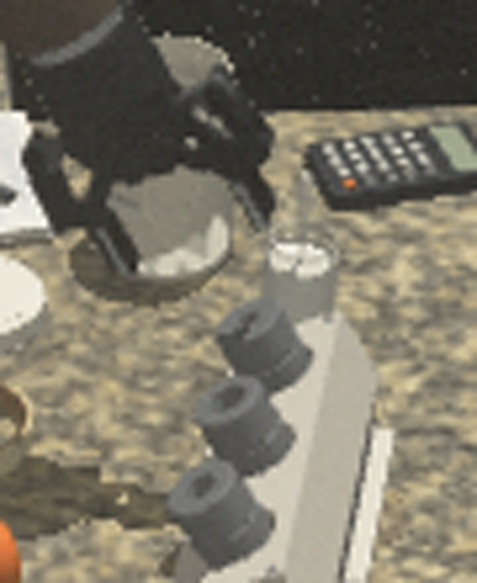

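```bash
python3 -m inch '[[1,0.07,2,-0.43,-0.3,0,-0.2],[1,0.07,5,-0.43,-0.3,0,-0.2],[1,0.07,7,-0.43,-0.3,0,-0.2],[1,0.07,8,-0.43,-0.3,0,-0.2],[1,0.07,8.2,-0.43,-0.3,0,-0.2],[1,0.07,8.2,-0.43,-0.3,0,-0.2],[1,0.07,8.2,-0.43,-0.3,0,-0.2]]'
python3 - <<'E'
from h import *
np.set_printoptions(precision=2,suppress=True)
crop("side",(310,140,90,110),5.3,"p2s")
s=arm.read_state();print(s['clock'],s['contact_force'],delta(C[0]-A*15,RK))
E
```

```text
clock: 30.25
position: [603.9, 265.7, 108.6]
ee_rot: [0.666, 0.555, -0.319, -0.384]
contact_force: [0.5, -0.2, 0.3]
gripper_width: 85.2
30.3 [-0.07 -0.13  0.33] (array([-0.03,  0.26,  0.29]), array([ 0.18, -0.  ,  0.13]))
```

View pics/p2s.png

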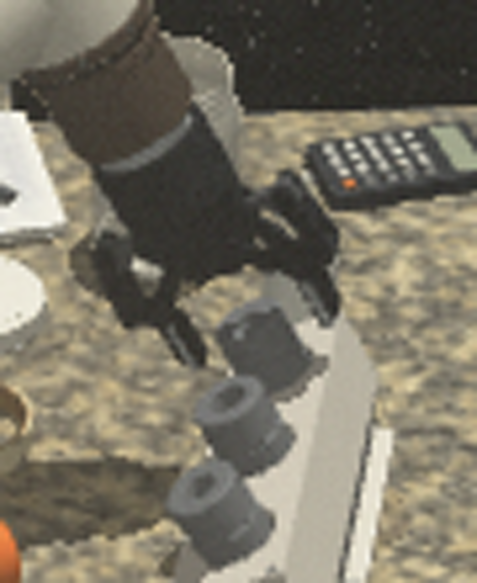

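```bash
python3 -m inch '[[1,0,0.2,0.25,0,0,0],[1,0,0.2,0.25,0,0,0],[0,0,0.2,0.25,0,0,0],[0,0,0.2,0.25,0,0,0],[0,0,0.2,0.25,0,0,0],[0,0,0.2,0.25,0,0,0],[0,0,0.2,0.25,0,0,0],[0,0,0.2,0.25,0,0,0],[0,0,0.2,0.25,0,0,0]]'
python3 - <<'E'
from h import *
np.set_printoptions(precision=2,suppress=True)
crop("side",(310,140,90,110),5.3,"p3s")
s=arm.read_state();print(s['clock'],s['contact_force'],delta(C[0]-A*15,RK))
E
```

```text
clock: 31.05
position: [602.7, 267.4, 105.5]
ee_rot: [0.665, 0.556, -0.319, -0.383]
contact_force: [-5.9, 0.8, 4.6]
gripper_width: 45.1
31.1 [-6.37  0.26  3.65] (array([-0.1 ,  0.03, -0.01]), array([0.15, 0.09, 0.17]))
```

View pics/p3s.png

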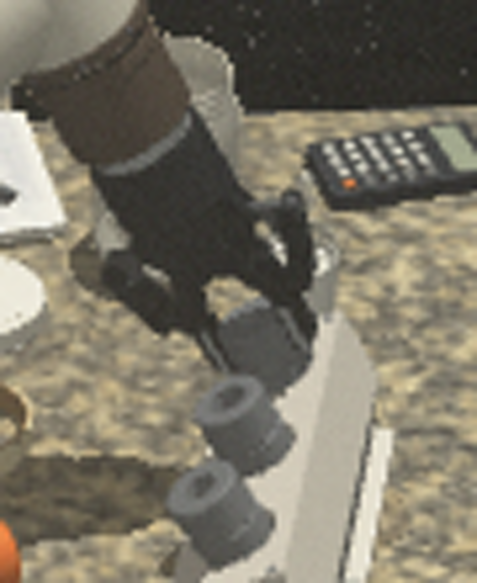

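```bash
python3 -m inch '[[0,0,-1,0,0,0,0],[0,0,-3,0,0,0,0],[0,0,-6,0,0,0,0],[0,0,-9,0,0,0,0],[0,0,-9,0,0,0,0],[0,0,-9,0,0,0,0]]'
python3 - <<'E'
from h import *
np.set_printoptions(precision=2,suppress=True)
crop("side",(290,100,110,150),4,"p4s")
s=arm.read_state();print(s['clock'],s['joints'],s['position'],s['gripper_width'],s['contact_force'])
for zt in(-yaw(5),): print(delta([575.9,-190.2,260],pose([0,0,-1],zt)))
E
```

```text
clock: 31.6
position: [558.2, 276.5, 184.1]
ee_rot: [0.665, 0.557, -0.318, -0.383]
contact_force: [0.3, 1.1, -1.6]
gripper_width: 45.3
31.65 [ 0.77  0.29 -0.7   1.07 -0.48 -1.89] [558.23 275.23 182.54] 45.39275998140005 [-0.02 -0.81 -1.74]
(array([-45.47,  -1.68, -12.61]), array([ 29.96, -14.96,  -3.97]))
```

View pics/p4s.png

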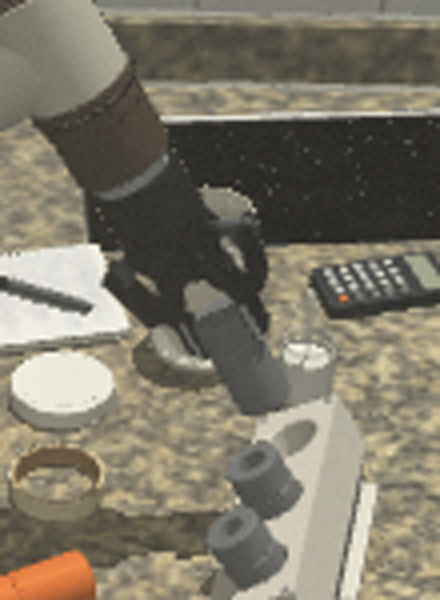

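```bash
python3 -m inch '[[0,0,-4,0,0,0,0],[0,0,-8,0,0,0,0],[0,-3,-8,0,0,0,0],[0,-45.5,-1.7,-12.6,30,-15,-4],[0,-45.5,-1.7,-12.6,30,-15,-4],[0,-45.5,-1.7,-12.6,30,-15,-4],[0,-45.5,-1.7,-12.6,30,-15,-4],[0,-45.5,-1.7,-12.6,30,-15,-4],[0,-45.5,-1.7,-12.6,30,-15,-4],[0,-45.5,-1.7,-12.6,30,-15,-4],[0,-45.5,-1.7,-12.6,30,-15,-4],[0,-45.5,-1.7,-12.6,30,-15,-4],[0,-45.5,-1.7,-12.6,30,-15,-4],[0,-45.5,-1.7,-12.6,30,-15,-4],[0,-45.5,-1.7,-12.6,30,-15,-4],[0,-45.5,-1.7,-12.6,30,-15,-4],[0,-45.5,-1.7,-12.6,30,-15,-4],[0,-45.5,-1.7,-12.6,30,-15,-4]]'
python3 - <<'E'
from h import *
np.set_printoptions(precision=2,suppress=True)
crop("side",(290,200,110,190),3.1,"p5s")
s=arm.read_state();print(s['clock'],s['joints'],s['position'],s['gripper_width'],s['contact_force'])
for zt in(-yaw(5),): print(delta([575.9,-190.2,80],pose([0,0,-1],zt)))
E
```

```text
clock: 33.15
position: [574.5, -195.4, 257.4]
ee_rot: [-0.478, -0.518, 0.521, 0.481]
contact_force: [-0.1, 0.1, -1.1]
gripper_width: 45.3
33.2 [-0.06  0.35 -0.03  0.   -1.2   0.14] [ 574.52 -193.45  257.74] 45.333697234571844 [-0.19  0.26 -1.61]
(array([ 0.3 , 17.77, -0.26]), array([-0.32, -0.31,  0.04]))
```

View pics/p5s.png

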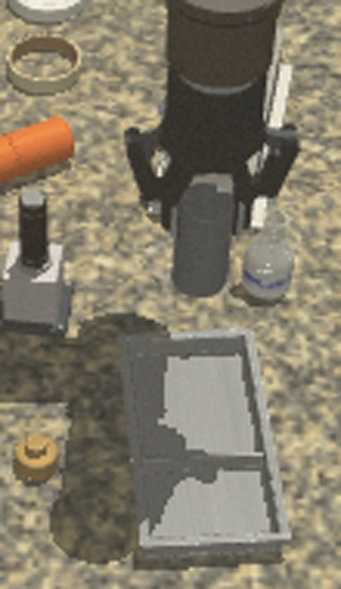

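```bash
python3 -m inch '[[0,0.2,4,-0.2,-0.3,-0.3,0],[0,0.3,8,-0.26,-0.3,-0.3,0],[0,0.3,12,-0.26,-0.3,-0.3,0],[0,0.3,15,-0.26,-0.3,-0.3,0],[0,0.3,16.5,-0.26,-0.3,-0.3,0],[0,0.3,17.3,-0.26,-0.3,-0.3,0],[0,0.3,17.3,-0.26,-0.3,-0.3,0],[0,0.3,17.3,-0.26,-0.3,-0.3,0]]'
python3 - <<'E'
from h import *
np.set_printoptions(precision=2,suppress=True)
crop("side",(290,200,110,190),3.1,"p6s")
s=arm.read_state();print(s['clock'],s['position'],s['gripper_width'],s['contact_force'])
for zt in(-yaw(5),): print(delta([575.9,-190.2,79],pose([0,0,-1],zt)))
E
```

```text
clock: 33.87
position: [578.4, -187.1, 87.7]
ee_rot: [0.477, 0.524, -0.522, -0.475]
contact_force: [0.4, 0.3, -0.1]
gripper_width: 45.1
33.9167 [ 578.92 -187.3    88.63] 45.036539065158564 [ 0.24  0.4  -0.88]
(array([-0.26,  0.96,  0.33]), array([ 0.4 ,  0.35, -0.03]))
```

View pics/p6s.png

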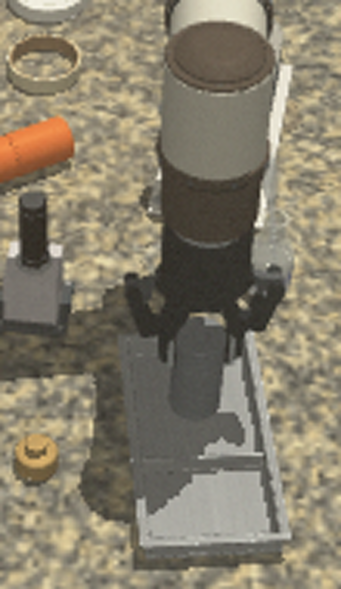

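```bash
python3 -m inch '[[0,-0.2,0.4,0.3,0,0,0],[0,-0.2,0.8,0.3,0.3,0.3,0],[0,-0.2,0.8,0.3,0.3,0.3,0],[0,-0.2,0.8,0.3,0.3,0.3,0]]'; python3 -m inch '[[0,0,0.1,0,0,0,0],[0,0,0.1,0,0,0,0]]'; python3 -c "from h import *;s=arm.read_state();print(s['position'],s['contact_force'],R.from_quat(s['ee_rot']).as_matrix()[:,1])"
```

```text
clock: 34.25
position: [575.2, -189.9, 79.6]
ee_rot: [0.478, 0.521, -0.521, -0.478]
contact_force: [-0.5, 0.6, -1.9]
gripper_width: 44.9
clock: 34.42
position: [575.3, -190.0, 79.4]
ee_rot: [0.478, 0.521, -0.521, -0.478]
contact_force: [-2.2, -0.3, 4.2]
gripper_width: 45.1
[ 575.32154215 -189.98810519   79.35973402] [-2.24527593 -0.27910992  4.23739627] [ 1.57446668e-04 -3.19211646e-05 -9.99999987e-01]
```

Touched the floor with about 6 N. Now I'll open and lift.

```bash
python3 -m inch '[[0.7,0,0,0,0,0,0],[1,0,0,0,0,0,0],[1,0,0,0,0,0,0],[1,0,0,0,0,0,0],[1,0,0,0,0,0,0],[1,0,0,0,0,0,0],[1,0,-4,0,0,0,0],[1,0,-8,0,0,0,0],[1,0,-12,0,0,0,0],[1,0,-16,0,0,0,0],[1,0,-18,0,0,0,0],[1,0,-18,0,0,0,0]]'
python3 - <<'E'
from h import *
np.set_printoptions(precision=2,suppress=True)
crop("side",(270,180,130,210),2.8,"p7s")
s=arm.read_state();print(s['clock'],s['joints'],s['position'],s['gripper_width'],s['contact_force'])
print(delta(C[1]+A*70,RK))
E
```

```text
clock: 35.42
position: [577.8, -190.6, 265.3]
ee_rot: [0.481, 0.524, -0.519, -0.474]
contact_force: [-0.1, 0.2, 0.6]
gripper_width: 85.1
35.4667 [-0.05  0.34 -0.03 -0.   -1.2   0.14] [ 576.36 -189.98  261.66] 85.62091519441334 [-0.71  0.33 -0.79]
(array([38.65,  8.25, -0.32]), array([-29.45,  15.08,   4.05]))
```

View pics/p7s.png

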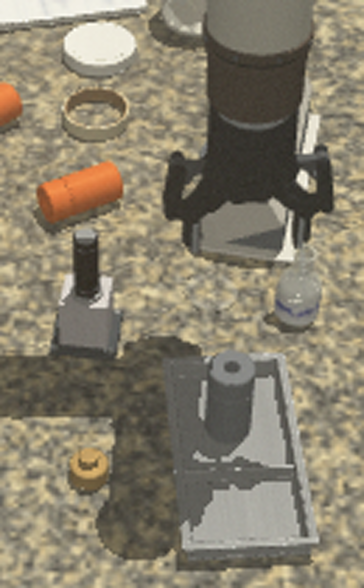

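```bash
python3 -m inch '[[1,20,0,-0.3,0,0,0],[1,20,0,-0.3,0,0,0],[1,20,0,-0.3,0,0,0],[1,20,0,-0.3,0,0,0],[1,20,1,-0.3,0,0,0],[1,38.6,8.2,-0.3,-29.5,15,4],[1,38.6,8.2,-0.3,-29.5,15,4],[1,38.6,8.2,-0.3,-29.5,15,4],[1,38.6,8.2,-0.3,-29.5,15,4],[1,38.6,8.2,-0.3,-29.5,15,4],[1,38.6,8.2,-0.3,-29.5,15,4],[1,38.6,8.2,-0.3,-29.5,15,4],[1,38.6,8.2,-0.3,-29.5,15,4],[1,38.6,8.2,-0.3,-29.5,15,4],[1,38.6,8.2,-0.3,-29.5,15,4],[1,38.6,8.2,-0.3,-29.5,15,4]]'
python3 - <<'E'
from h import *
np.set_printoptions(precision=2,suppress=True)
crop("side",(300,140,90,110),5.3,"q3s")
s=arm.read_state();print(s['clock'],s['position'],s['contact_force'],delta(C[1]-A*15,RK))
E
```

```text
clock: 36.8
position: [542.1, 195.1, 172.9]
ee_rot: [0.663, 0.553, -0.326, -0.386]
contact_force: [0.4, 0.1, 0.5]
gripper_width: 85.2
36.85 [543.08 194.44 174.09] [ 0.39 -0.7  -0.4 ] (array([ 0.16,  8.23, -0.59]), array([-0.57,  0.23, -0.11]))
```

View pics/q3s.png

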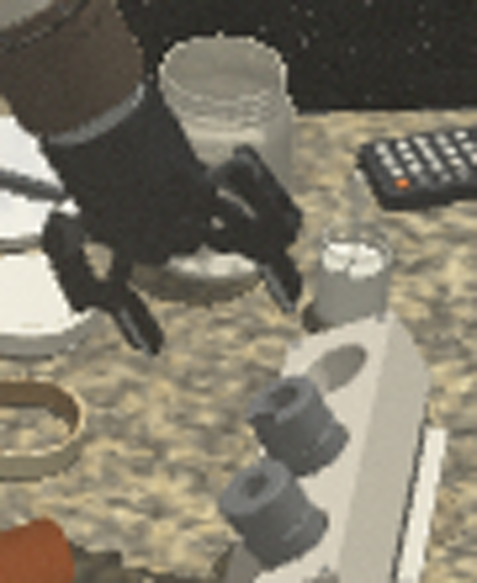

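```bash
python3 -m inch '[[1,0.15,2,-0.4,-0.3,0.1,0],[1,0.15,5,-0.4,-0.3,0.1,0],[1,0.15,7,-0.4,-0.3,0.1,0],[1,0.15,8,-0.4,-0.3,0.1,0],[1,0.15,8.2,-0.4,-0.3,0.1,0],[1,0.15,8.2,-0.4,-0.3,0.1,0],[1,0.15,8.2,-0.4,-0.3,0.1,0]]'
python3 - <<'E'
from h import *
np.set_printoptions(precision=2,suppress=True)
crop("side",(300,140,90,110),5.3,"q4s")
s=arm.read_state();print(s['clock'],s['contact_force'],delta(C[1]-A*15,RK))
E
```

```text
clock: 37.43
position: [588.5, 187.9, 107.7]
ee_rot: [0.666, 0.554, -0.319, -0.385]
contact_force: [0.3, 0.4, 0.2]
gripper_width: 85.5
37.4833 [ 0.42 -0.01  1.06] (array([-0.09,  0.25,  0.13]), array([-0.01, -0.08,  0.05]))
```

View pics/q4s.png

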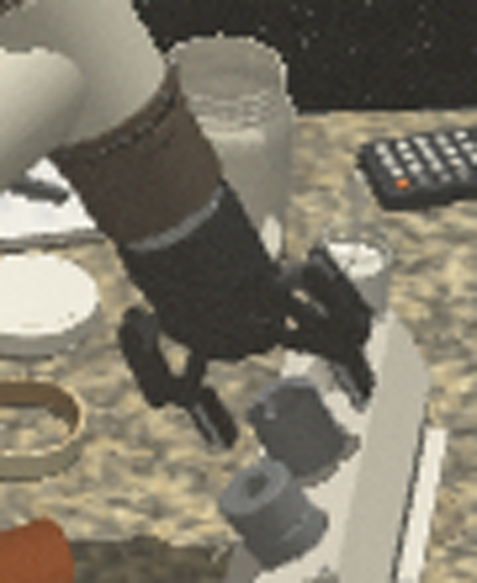

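```bash
python3 -m inch '[[1,-0.05,0.2,0.15,0,0,0],[1,-0.05,0.2,0.15,0,0,0],[0,-0.05,0.2,0.15,0,0,0],[0,-0.05,0.2,0.15,0,0,0],[0,-0.05,0.2,0.15,0,0,0],[0,-0.05,0.2,0.15,0,0,0],[0,-0.05,0.2,0.15,0,0,0],[0,-0.05,0.2,0.15,0,0,0],[0,-0.05,0.2,0.15,0,0,0]]'; python3 -c "
from h import *
print(delta(C[1]-A*15,RK),arm.read_state()['contact_force'])"; python3 -m inch '[[0,0,-1,0,0,0,0],[0,0,-3,0,0,0,0],[0,0,-6,0,0,0,0],[0,0,-9,0,0,0,0],[0,0,-13,0,0,0,0],[0,0,-17,0,0,0,0],[0,0,-17,0,0,0,0],[0,0,-17,0,0,0,0]]'
python3 - <<'E'
from h import *
np.set_printoptions(precision=2,suppress=True)
crop("side",(290,100,110,150),4,"q5s")
s=arm.read_state();print(s['clock'],s['joints'],s['position'],s['gripper_width'],s['contact_force'])
for zt in(-yaw(5),): print(delta([585.4,-299.2,260],pose([0,0,-1],zt)))
E
```

```text
clock: 38.23
position: [587.3, 188.6, 105.4]
ee_rot: [0.665, 0.555, -0.32, -0.385]
contact_force: [-5.8, 0.6, 6.0]
gripper_width: 45.0
(array([-0.08089579,  0.06042637, -0.08070096]), array([-0.02279519,  0.01856015,  0.10857216])) [-5.75812274  0.61320168  5.98015796]
clock: 38.9
position: [502.9, 206.9, 257.6]
ee_rot: [0.663, 0.558, -0.316, -0.386]
contact_force: [0.1, 2.2, -1.6]
gripper_width: 45.0
38.95 [ 0.82  0.08 -0.74  0.82 -0.61 -1.65] [503.45 206.18 255.42] 45.26140742265738 [ 0.61  0.4  -1.4 ]
(array([-48.27,   7.83, -15.16]), array([ 29.99, -15.  ,  -3.57]))
```

View pics/q5s.png

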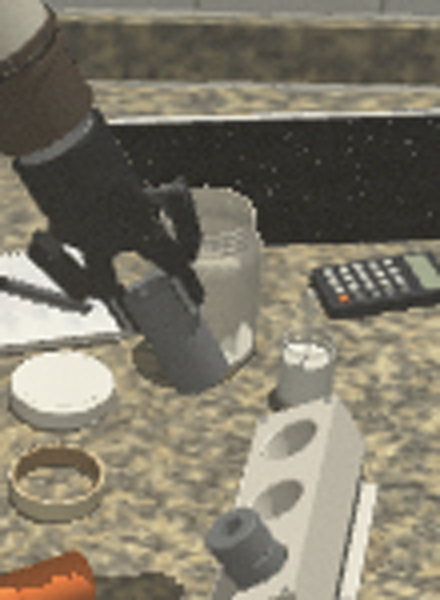

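```bash
python3 -m inch '[[0,-4,0,-1,5,-2,-0.5],[0,-48.3,7.8,-15.2,30,-15,-3.6],[0,-48.3,7.8,-15.2,30,-15,-3.6],[0,-48.3,7.8,-15.2,30,-15,-3.6],[0,-48.3,7.8,-15.2,30,-15,-3.6],[0,-48.3,7.8,-15.2,30,-15,-3.6],[0,-48.3,7.8,-15.2,30,-15,-3.6],[0,-48.3,7.8,-15.2,30,-15,-3.6],[0,-48.3,7.8,-15.2,30,-15,-3.6],[0,-48.3,7.8,-15.2,30,-15,-3.6],[0,-48.3,7.8,-15.2,30,-15,-3.6],[0,-48.3,7.8,-15.2,30,-15,-3.6],[0,-48.3,7.8,-15.2,30,-15,-3.6],[0,-48.3,7.8,-15.2,30,-15,-3.6],[0,-48.3,7.8,-15.2,30,-15,-3.6],[0,-48.3,7.8,-15.2,30,-15,-3.6],[0,-48.3,7.8,-15.2,30,-15,-3.6],[0,-48.3,7.8,-15.2,30,-15,-3.6]]'
python3 - <<'E'
from h import *
np.set_printoptions(precision=2,suppress=True)
crop("side",(270,200,130,190),3.1,"q6s")
s=arm.read_state();print(s['clock'],s['joints'],s['position'],s['gripper_width'],s['contact_force'])
print(delta([585.4,-299.2,90],pose([0,0,-1],-yaw(5))))
E
```

```text
clock: 40.45
position: [583.5, -303.3, 257.7]
ee_rot: [-0.478, -0.517, 0.523, 0.48]
contact_force: [0.3, -0.7, -1.9]
gripper_width: 45.1
40.5 [-0.23  0.44  0.11  0.01 -1.25  0.31] [ 583.8  -302.56  258.41] 45.04542206016825 [ 0.2   0.39 -0.62]
(array([ 0.4 , 16.84, -0.31]), array([-0.43, -0.24, -0.25]))
```

View pics/q6s.png

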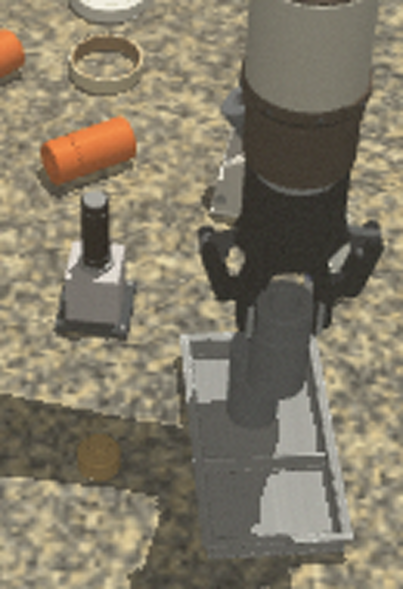

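```bash
python3 -m inch '[[0,0.1,4,-0.1,-0.2,-0.1,0],[0,0.1,8,-0.1,-0.2,-0.1,0],[0,0.1,12,-0.1,-0.2,-0.1,0],[0,0.1,15,-0.1,-0.2,-0.1,0],[0,0.1,16,-0.1,-0.2,-0.1,0],[0,0.1,16.5,-0.1,-0.2,-0.1,0],[0,0.1,16.5,-0.1,-0.2,-0.1,0],[0,0.1,16.5,-0.1,-0.2,-0.1,0]]'
python3 - <<'E'
from h import *
np.set_printoptions(precision=2,suppress=True)
crop("side",(290,250,110,150),4,"q7s")
s=arm.read_state();print(s['clock'],s['position'],s['gripper_width'],s['contact_force'])
print(delta([585.4,-299.2,79.5],pose([0,0,-1],-yaw(5))))
E
```

```text
clock: 41.17
position: [586.3, -302.6, 97.3]
ee_rot: [-0.48, -0.52, 0.522, 0.475]
contact_force: [0.8, 0.6, -0.6]
gripper_width: 44.7
41.2167 [ 586.47 -302.69   97.72] 44.80829343217081 [-0.14  0.29 -2.09]
(array([0.37, 1.82, 0.08]), array([ 0.19, -0.04, -0.44]))
```

View pics/q7s.png

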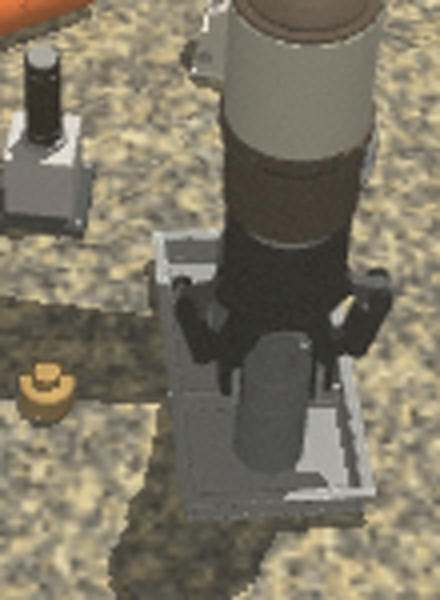

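```bash
python3 -m inch '[[0,0.3,0.7,0.08,0,0,-0.2],[0,0.35,1.3,0.08,0,0,-0.4],[0,0.35,1.7,0.08,0.2,0,-0.4],[0,0.35,1.7,0.08,0.2,0,-0.4],[0,0.35,1.7,0.08,0.2,0,-0.4]]'; python3 -m inch '[[0,0,0.1,0,0,0,0],[0,0,0.1,0,0,0,0]]'; python3 -c "from h import *;s=arm.read_state();print(s['position'],s['contact_force'],R.from_quat(s['ee_rot']).as_matrix()[:,1])"
```

```text
clock: 41.63
position: [583.9, -299.3, 79.7]
ee_rot: [-0.477, -0.52, 0.522, 0.479]
contact_force: [-2.0, 1.2, 6.0]
gripper_width: 45.2
clock: 41.8
position: [583.9, -299.4, 79.6]
ee_rot: [-0.477, -0.52, 0.522, 0.479]
contact_force: [-3.6, 1.9, 10.0]
gripper_width: 45.2
[ 583.90196843 -299.38389492   79.62245757] [-3.61641988  1.91427046  9.97783434] [-3.97552596e-03 -4.38644915e-05 -9.99992097e-01]
```

```bash
python3 -m inch '[[0,0,-0.1,0,0,0,0],[0.7,0,-0.1,0,0,0,0],[1,0,-0.1,0,0,0,0],[1,0,-0.1,0,0,0,0],[1,0,-0.1,0,0,0,0],[1,0,-0.1,0,0,0,0],[1,0,-0.1,0,0,0,0],[1,0,-4,0,0,0,0],[1,0,-8,0,0,0,0],[1,0,-12,0,0,0,0],[1,0,-16,0,0,0,0],[1,-8,-18,0,0,0,0],[1,-12,-18,12,0,0,0],[1,-12,-18,16,0,0,0],[1,-12,-18,16,0,0,0],[1,-12,-18,16,0,0,0]]'
python3 - <<'E'
from h import *
np.set_printoptions(precision=2,suppress=True)
crop("side",(180,100,300,300),2,"e1s"); 
it=arm.get_image("top"); crop("top",(170,150,340,180),2.3,"e1t",it); crop("top",(386,170,110,80),7,"e2t",it)
s=arm.read_state();print(s['clock'],s['position'],s['gripper_width'],s['contact_force'])
E
```

```text
clock: 43.13
position: [444.8, -427.0, 256.6]
ee_rot: [-0.476, -0.52, 0.522, 0.48]
contact_force: [0.7, -1.0, -0.5]
gripper_width: 85.4
43.2333 [ 441.81 -428.69  257.83] 85.11845682708288 [ 1.13  0.01 -0.49]
```

View pics/e1s.png

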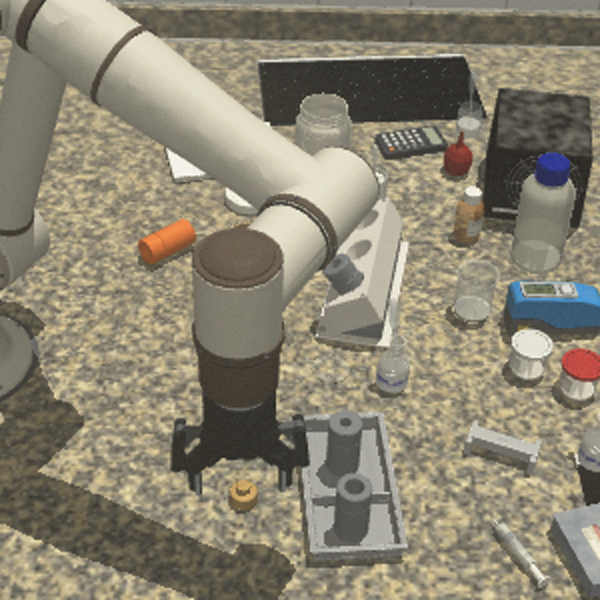

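View pics/e1t.png

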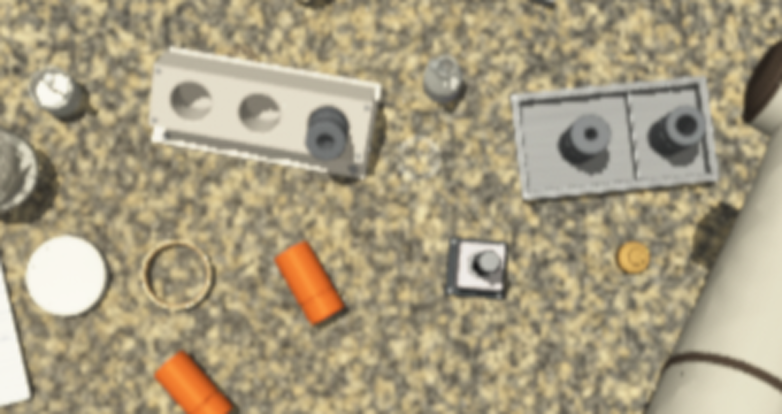

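View pics/e2t.png

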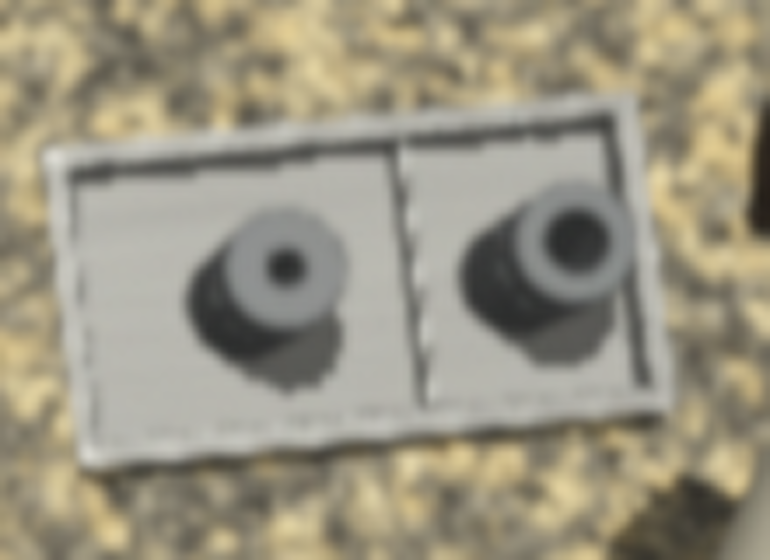

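Both sleeves stand upright in their bays: small bore at (285,265) in the wide bay and large bore at (575,240) in the narrow one. Sleeve 3 is in its hole, the gauge is home and the bystanders haven't moved.

```bash
python3 -c "
from bench import arm
print(arm.read_state()['contact_force']);print(arm.job_done())"
```

```text
[ 1.12737     0.01347261 -0.49030769]
the job is handed in; nothing more can be done
None
```

The job is done and handed in at about 43 s. All three sleeves were gauged and sorted, and the gauge is back in its stand.

| Sleeve | Gauge result | Verdict | Where it is now |
|---|---|---|---|
| Left | Go step stopped on the rim everywhere I tried | Tight | Upright in the wide bay |
| Middle | Both steps went in, to about 42 mm with no force | Slack | Upright in the narrow bay |
| Right | Go step entered freely; no-go shoulder stopped at 28 mm everywhere I tried | Right | Left in its hole |

- **Out of order:** my first try at the left sleeve was about 2 mm off centre. I tried the sleeves left to right, then went back to the left one after the right one to confirm it was tight.
- **Force:** contact while gauging was mostly 8–15 N, with brief peaks of about 22 N. The middle sleeve's no-go step caught on the rim before it found the bore, so I had to search for it.
- **Last checks:** the final pictures show both sleeves standing inside their bays, the gauge seated, and the dropper, brass weight, tape and orange sleeves unmoved. The robot is clear of everything. The vial and jar I only judged by eye. No final check failed or disagreed.

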